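# Clamp the blank with the square-bore handle and lap it

## Robot

A 7-joint arm with a two-finger parallel gripper is mounted at the origin on the work surface. World frame = base frame: x ahead of the robot, y to its left, z up, the work surface at z = 0. Lengths are in m, angles in rad, forces in N, time in s.
With the tool pointing down it reaches from about 0.425 to 1.025 m from the base axis. Payload 9.4 kg.
Tool frame: the origin (TCP) lies at the very end of the fingers, on their centre line; the grasp point (between the pads) lies 19 mm behind it (arm.hold_point_z is the distance from the TCP to the grasp point, in m); z points along the fingers, y is the direction in which the jaws open and shut (so a half turn about z gives the same grasp; the last joint's range is limited). The gripper opens to 85 mm and grips with 20 to 120 N. Pads are 22 mm wide; open, the fingers measure 114 mm over their backs; the gripper's body (76 mm by 85 mm) begins 54 mm behind the grasp point. The pads swing forward as they close: fully open they stand 13 mm farther back than shut.
Start: joints at [-1.316, 0.599, -0.003, 1.599, 0.002, 0.943, -0.08], TCP at [0.236, 0.685, 0.231] pointing down, gripper open.
Joint ranges: [-2.57, 2.57], [-0.35, 1.97], [-1.29, 1.29], [0.11, 2.56], [-1.05, 4.19], [0.11, 1.86], [-2.63, 2.63]. Speed limits (rad/s): [2.22, 2.22, 3.01, 3.01, 3.14, 3.14, 3.14].

## Interface

Orientations are given as a unit quaternion [x, y, z, w].
In Python, from rig import arm gives the robot as it stands. The module is installed in compiled form; this text tells all that it offers.
- The arm moves only by the tool step_arm, never from a script. Its argument "plan" is a list that holds one entry, the list of rows, each a list of 6 numbers: the shift along the tool's x, y, z in mm, then the turn, a rotation vector about the tool's x, y, z in degrees. A call has 1 to 12 rows; each row is the pose to reach, as a shift and turn from the pose commanded when the call began, along the tool's axes at that moment; what a row does not reach only later rows make up. A row lasts 1/12 s, in which the tool goes at most 41.7 mm and 7.16 degrees, less where a joint would pass 70% of its speed; a pose out of reach is approached as far as the arm can. A call with a gripper value outside its range is refused whole. "hand" is the finger opening in mm, from 0 to 85.4, set as the call begins (left out, the last holds). The fingers move at their own pace and stop on an object; "grip_force" is the grip in N (left out, the last holds). Time passes only in rows, so rows that repeat a pose let the fingers close. It gives the time, the measured TCP pose, the force and the opening at its end, in the units of the state.
- arm.read_state(): the state, without advancing time (a new reading comes with each control period).
- arm.read_camera(name): name is "side" or "top"; returns a dict with "color" (384x512x3 uint8, red, green, blue), "fx", "fy", "cx", "cy" (pixels), "rvec" (rotation vector, rad) and "tvec" (3), from world to camera coordinates, as OpenCV has them. Camera axes: x right, y down, z forward; pixel columns grow to the right and rows downward; lengths in m; the calibration is good to about 2 mm. A picture is of the moment at which its call begins. There is no depth.
- arm.finish_job(): hands the job in, once; it reports no verdict.
Trained networks look in a picture, given as the dict that the camera call returned (one of the last four; its "shot" number tells which), for a name from the list of things; names that differ only in an ending like _2 or _b are one class to them, and where a whole thing is asked for, a point or a joint stands for the part that bears it (a point fixed in the world has none). Each returns a list of dicts, best first, with "conf" (0 to 1); they miss things now and then, are a little off and sometimes report something else, mostly with a low value. They report only what shows in the picture. A call takes as long as a camera call. They do not tell look-alikes from the thing itself.
- arm.look_for(target, picture): "at" ([column, row] as shares, 0 to 1, of the picture: columns of its width, rows of its height, amid what is visible of it).
The state is a dict: "time": time; "joints": joint angles; "dq": joint speeds; "tau": joint torques, N m; "tcp_pos": TCP position; "orientation": TCP orientation; "wrist_force": force on the tool from outside, world axes, zero at the start; "wrist_torque": the same for the moment, N m; "gripper_width": finger opening in m.
Only numpy, scipy, OpenCV 4.12 (cv2) and the standard library are available. Lean on these libraries where they do the work, as an engineer would, in place of code of your own. Each camera call takes 0.05 s, during which the arm holds its last target.

## Task

Fit the orange handle fully home on the square shaft of the blue clamping fixture and turn it clockwise (seen from above) until the brass jaw grips the steel blank firmly, and leave the handle on the shaft. Then lap the blank: slide the lapping stone along the blank's full top face, flat on it under light steady pressure, from the end with the red stop to the other end. Finally put the stone back in the green tray, flat and face down, leaving the blank clamped and all other things alone.

Things in the scene. Friction and masses are not known exactly. Their poses are not given: they have to be found in the camera images.
- handle: Clamp handle standing upright in one compartment of the green tray: dark square hub 34 x 34 x 24 mm with a blind square hole in its underside (17.4 mm wide, 20 mm deep, sides parallel to the hub's), and on top an orange upright wing 12 mm thick (x), 64 mm long (y), 28 mm high (from 24 to 52 mm above the origin). Origin: centre of the underside (mouth of the hole); z up. Mass about 0.16 kg.
- shaft_seat (a point): Centre of the top of the round collar (44 mm wide) at the foot of the square shaft; the fully home handle's origin lies here. Site turns with the shaft; its z is up and its x and y are parallel to the shaft's flats. The steel shaft rises from here: 16 mm square for 12 mm, then tapering to 10 mm square at 18 mm. The handle fits in any of its four quarter turns.
- shaft (a joint): Angle of the square shaft, rad, grows clockwise seen from above, range 0 (jaw open) to 1.35 (end stop); starts at 0 to 0.25. It drives the jaw 4.5 mm per rad; the jaw meets the blank at about 1.0 and grips firmly when turned to about 1.2 to 1.3; when released it may spring back to about 1.14, still firmly clamped. Stiff (0.15 N m): it stays put otherwise.
- fixture: Blue clamping fixture fixed to the bench: base 170 mm (x) by 180 mm (y), 30 mm high. Origin at bench level below the middle of the blank; z up; the blank lies along its y, the red end stop is at +y, a dark stop at -y, the fixed steel stop at +x, the brass jaw at -x, the shaft 76 mm to -x. All stops and the jaw are 44 mm high (8 mm below the blank's top).
- nest (a point): Middle of the blank's top face in the fixture, 52 mm above the bench; axes as the fixture's.
- jaw: Brass jaw bar 14 x 100 x 14 mm that moves in the fixture's +x towards the blank when the shaft is turned.
- blank: Bright steel bar 30 mm (x) by 130 mm (y) by 22 mm high, lying loose in the fixture between the stops. Origin: centre of its underside.
- stone: Lapping stone in the other compartment of the green tray: black abrasive block 40 mm (x) by 70 mm (y) by 16 mm high, with a pale wooden grip on top, 26 mm (x) by 50 mm (y), from 16 to 46 mm above the origin. Origin: centre of the black underside; z up. Mass about 0.22 kg.
- tray: Green sheet tray fixed to the bench, 232 mm (x) by 124 mm (y), walls 14 mm high, floor 4 mm thick, with a divider across its middle: two compartments centred 57 mm to -x and +x of the origin (centre of the underside). Which compartment holds the handle varies.
- tray_in (a point): Centre of the tray's inner floor, axes as the tray's.
- race: Bystander: steel ring 36 mm wide, 14 mm high. Origin centre of underside.
- sleeve: Bystander: brass square sleeve 30 x 30 x 30 mm. Origin centre of underside.
- spare: Bystander: spare steel bar 30 x 130 x 22 mm lying on the bench at the back. Origin centre of underside.
- oil: Bystander: yellow bottle 52 mm wide, 110 mm high. Origin centre of underside.
- paste: Bystander: white jar with a blue cap, 60 mm wide, 55 mm high. Origin centre of underside.
- brush: Bystander: flat brush, about 200 mm long, lying at the right of the bench. Origin on its underside.
- wrench: Bystander: wrench lying at the left of the bench. Origin on its underside.
There are look-alikes about, which are no part of the job. What is meant by the handle is not purple, and is the smaller of those in its own colour.

How it is judged:
On the way, in this order (a step that is already met when the one before it is completed fails the run):
1. the handle is fully home on the square shaft (horizontal distance between handle and shaft_seat below 0.004 m and z of handle in the frame of shaft_seat below 0.003 m and angle between handle's own z axis and vertical below 0.08 rad), for 0.1 s.
2. with the handle on it, the shaft is turned clockwise until the jaw grips the blank (shaft past 1.0 rad, grip over 3 N) (all of step 1 and value of joint shaft above 1 rad and contact force between jaw and blank above 3 N), for 0.1 s.
3. the stone lies flat on the blank under pressure (over 1 N) at the red-stop end (stone centre at least 27 mm from the middle) (contact force between stone and blank above 1 N and angle between stone's own z axis and vertical below 0.12 rad and y of stone in the frame of nest above 0.027 m), for 0.05 s.
4. the stone, still pressed flat on the blank, passes the red-side half (contact force between stone and blank above 1 N and angle between stone's own z axis and vertical below 0.12 rad and y of stone in the frame of nest between 0.004 and 0.022 m), for 0.03 s.
5. the stone, still pressed flat on the blank, passes the other half (contact force between stone and blank above 1 N and angle between stone's own z axis and vertical below 0.12 rad and y of stone in the frame of nest between -0.022 and -0.004 m), for 0.03 s.
6. the stone, still pressed flat on the blank, reaches the other end (at least 27 mm past the middle) (contact force between stone and blank above 1 N and angle between stone's own z axis and vertical below 0.12 rad and y of stone in the frame of nest below -0.027 m), for 0.03 s.
At the end, for the whole second after the job is handed in: Handle within 4 mm of the shaft axis and 3 mm of the collar, upright within 0.08 rad; shaft past 1.0 rad, jaw pressing the blank over 3 N, blank flat in its nest; stone flat, face down (tilt under 0.1 rad), on the green tray's floor; all released and at rest (all of step 2 and x of stone in the frame of tray_in between -0.105 and 0.105 m and y of stone in the frame of tray_in between -0.05 and 0.05 m and z of stone in the frame of tray_in below 0.005 m and angle between stone's own z axis and vertical below 0.1 rad and distance between blank and fixture below 0.034 m and angle between blank's own z axis and vertical below 0.06 rad and linear speed of each of stone, handle, blank below 0.02 m/s); the robot touches nothing.
It fails at once if the stone is pressed on the blank with more than 60 N (contact force between stone and blank above 60 N).
It fails at once if one of the other things is moved by more than 30 mm (distance of any of race, sleeve, spare, oil, paste, brush, wrench from where it was at the start of the episode above 0.03 m).
It also fails if it takes over 69 s, if anything falls off the work surface, if the arm or the gripper's body presses on something with over 40 N, if the wrist force passes 120 N, or if a joint passes its speed limit or range.

## Working session

There is one attempt and no reset: what is moved stays moved. The work goes in short steps, Python scripts to look and compute and a tool call to move; the robot and the scene stay as the last step left them, time stands still between calls to the robot, and variables do not carry over. Pictures are saved under pics/ and viewed, and the job is handed in when it is done.

Besides the shell and the picture viewer there is one more tool, called after "Emit:" as name(argument=value, ...) on one line, values as JSON. step_arm: Moves the arm, as the interface text tells. Its arguments: {"type":"object","properties":{"plan":{"type":"array"},"hand":{"type":"number"},"grip_force":{"type":"number"}},"required":["plan"]}

```bash
ls; mkdir -p pics
cat > h.py <<'E'
import numpy as np, cv2
from rig import arm
from scipy.spatial.transform import Rotation as R
def P(pic):
    Rm=cv2.Rodrigues(np.array(pic["rvec"],float))[0]; t=np.array(pic["tvec"],float).ravel()
    K=np.array([[pic["fx"],0,pic["cx"]],[0,pic["fy"],pic["cy"]],[0,0,1]])
    return Rm,t,K
def ray_z(pic,u,v,z):
    Rm,t,K=P(pic); c=-Rm.T@t; d=Rm.T@np.linalg.inv(K)@np.array([u,v,1.])
    return c+d*(z-c[2])/d[2]
def proj(pic,X):
    Rm,t,K=P(pic); X=np.atleast_2d(X); p=(Rm@X.T).T+t; p=p@K.T
    return p[:,:2]/p[:,2:]
def save(pic,name,crop=None,s=1):
    im=cv2.cvtColor(np.array(pic["color"]),cv2.COLOR_RGB2BGR)
    if crop: im=im[crop[1]:crop[3],crop[0]:crop[2]]
    if s!=1: im=cv2.resize(im,None,fx=s,fy=s,interpolation=cv2.INTER_CUBIC)
    cv2.imwrite("pics/"+name,im)
E
python3 - <<'E'
from h import *
import pickle
s=arm.read_state(); print({k:np.round(v,3) if k!='time' else v for k,v in s.items()}, arm.hold_point_z)
for n in ("top","side"):
    p=arm.read_camera(n); save(p,n+"0.png",s=1.5); pickle.dump(p,open(n+"0.pkl","wb"))
    Rm,t,K=P(p); print(n,-Rm.T@t,K[0,0],Rm[2])
    for o in ["handle","shaft_seat","fixture","blank","stone","tray","jaw"]:
        print(o,[(round(d["at"][0]*512),round(d["at"][1]*384),round(d["conf"],2)) for d in arm.look_for(o,p)][:4])
E
```

```text
pics
{'time': 0.0, 'joints': array([-1.316,  0.6  , -0.003,  1.6  ,  0.002,  0.943, -0.08 ]), 'dq': array([-0.001,  0.001, -0.   ,  0.002,  0.   , -0.002,  0.   ]), 'tau': array([ 0.0000e+00, -7.7647e+01,  1.5650e+00, -2.5800e+01,  1.2000e-02,
        9.0000e-03, -0.0000e+00]), 'tcp_pos': array([0.236, 0.685, 0.23 ]), 'orientation': array([ 0.165,  0.986, -0.001, -0.   ]), 'wrist_force': array([1.03 , 0.643, 0.182]), 'wrist_torque': array([-0.032, -0.024, -0.017]), 'gripper_width': np.float64(0.085)} 0.0187
top [ 0.38304741 -0.005862    1.13308199] 347.5157455828598 [ 1.98066687e-01 -4.67597612e-04 -9.80188435e-01]
handle [(325, 265, 0.83), (281, 267, 0.69), (323, 215, 0.48), (216, 142, 0.23)]
shaft_seat [(188, 221, 0.56)]
fixture [(191, 211, 0.97)]
blank [(191, 196, 0.72)]
stone [(309, 180, 0.48)]
tray [(316, 204, 0.76), (189, 222, 0.71)]
jaw [(191, 206, 0.6), (216, 140, 0.6), (317, 203, 0.37)]
side [ 0.24201717 -0.62331985  0.94062437] 420.2267676739802 [ 0.31776073  0.56034437 -0.76488058]
handle [(214, 310, 0.65), (272, 287, 0.63)]
shaft_seat [(191, 169, 0.72)]
fixture [(212, 160, 0.71), (202, 173, 0.6)]
blank [(211, 162, 0.76)]
stone [(300, 259, 0.82), (192, 166, 0.24)]
tray [(279, 277, 0.85)]
jaw [(203, 166, 0.7)]
```

View pics/top0.png

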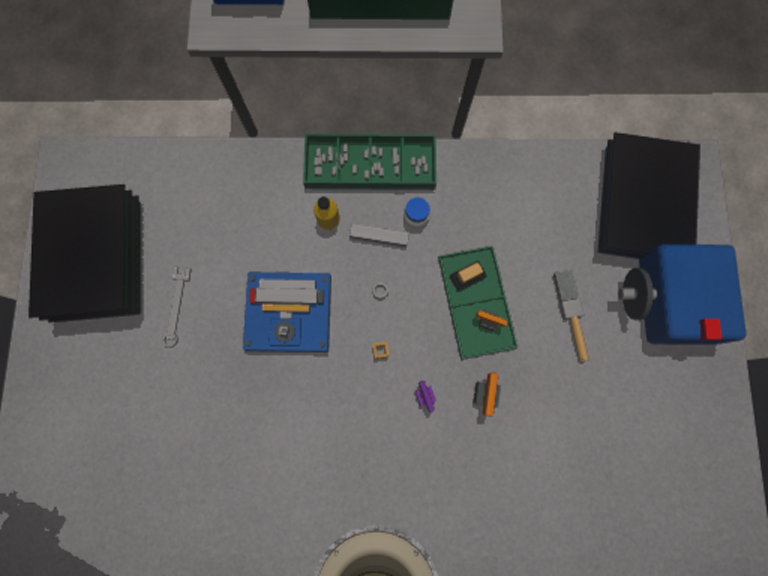

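View pics/side0.png

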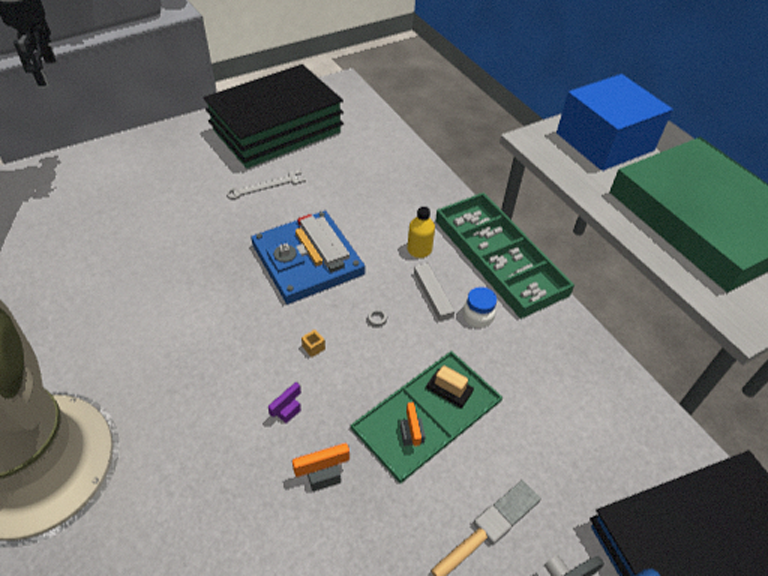

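Run:
```python
from h import *
import pickle
t=pickle.load(open("top0.pkl","rb")); s=pickle.load(open("side0.pkl","rb"))
save(t,"t_tray.png",(285,160,350,245),7)
save(t,"t_fix.png",(155,170,230,245),8)
save(s,"s_tray.png",(225,225,340,325),6)
save(s,"s_fix.png",(160,130,250,205),8)
```

```text
(no output)
```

View pics/t_tray.png

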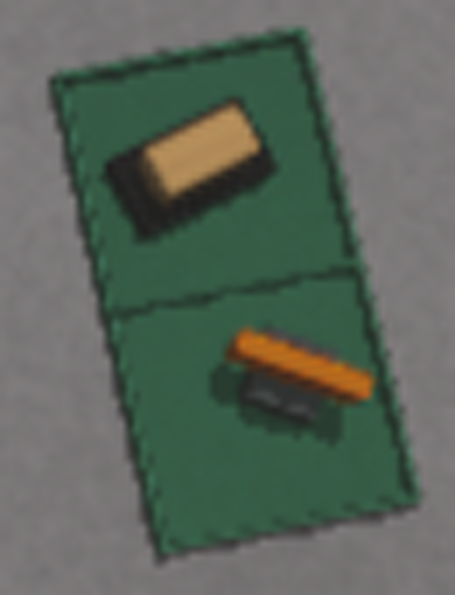

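View pics/t_fix.png

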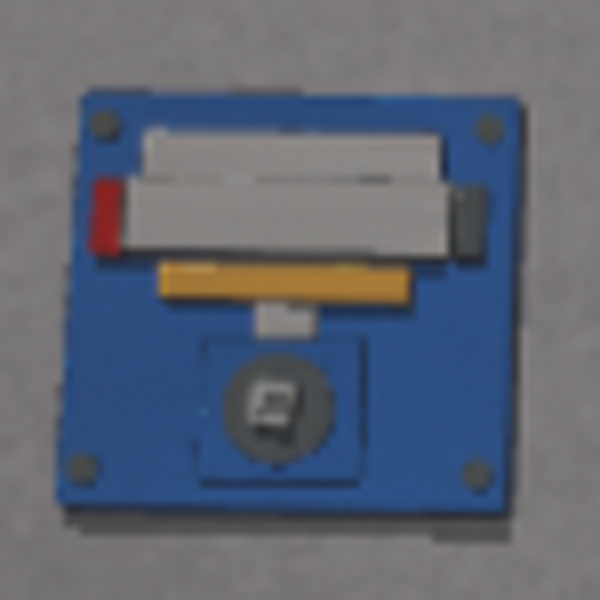

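View pics/s_tray.png

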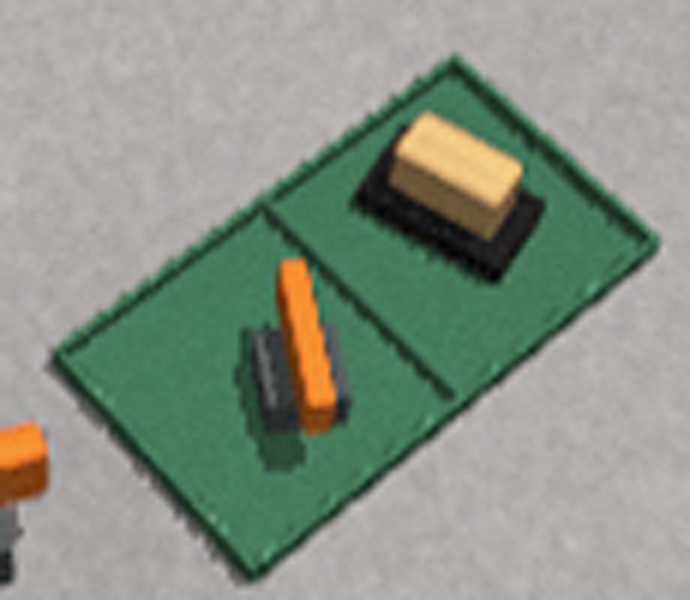

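View pics/s_fix.png

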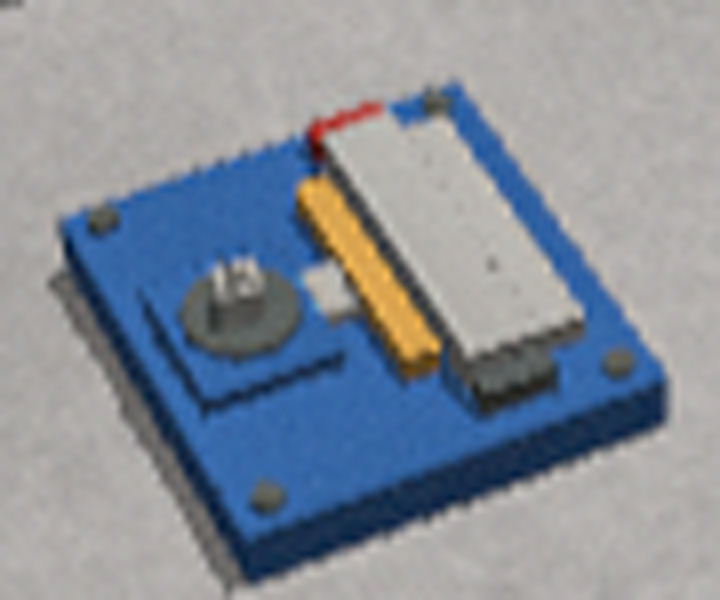

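```bash
cat > fit.py <<'E'
from h import *
from scipy.optimize import minimize, least_squares
U=4
def box(sx,sy,z0,z1): return np.array([[x*sx/2,y*sy/2,z] for x in(-1,1) for y in(-1,1) for z in(z0,z1)])
def place(pts,q,z): 
    c,s=np.cos(q[2]),np.sin(q[2]); return np.c_[q[0]+c*pts[:,0]-s*pts[:,1],q[1]+s*pts[:,0]+c*pts[:,1],z+pts[:,2]]
def mask(pic,fn,roi):
    x0,y0,x1,y1=roi; im=np.array(pic["color"])[y0:y1,x0:x1]
    im=cv2.resize(im,None,fx=U,fy=U,interpolation=cv2.INTER_CUBIC).astype(float)
    return fn(im)
def sil(pic,pts,roi):
    uv=proj(pic,pts); uv=(uv-[roi[0],roi[1]]+0.5)*U-0.5
    h=cv2.convexHull(uv.astype(np.float32)).reshape(-1,2)
    m=np.zeros(((roi[3]-roi[1])*U,(roi[2]-roi[0])*U),np.uint8)
    cv2.fillConvexPoly(m,np.round(h*16).astype(np.int32),255,lineType=cv2.LINE_AA,shift=4); return m/255.
def fit(views,pts,z,q0):
    # views: (pic,mask,roi)
    def c(q):
        P3=place(pts,q,z); e=0
        for p,m,r in views:
            s=sil(p,P3,r); e+=1-np.minimum(s,m).sum()/np.maximum(s,m).sum()
        return e
    best=None
    for dy in (-.3,0,.3):
        q1=np.array(q0)+[0,0,dy]
        r=minimize(c,q1,method="Nelder-Mead",options=dict(initial_simplex=np.array([q1,q1+[.008,0,0],q1+[0,.008,0],q1+[0,0,.2]]),xatol=1e-5,fatol=1e-6,maxiter=600))
        if best is None or r.fun<best.fun: best=r
    return best.x,best.fun
orange=lambda i:((i[...,0]>1.9*i[...,2]+20)&(i[...,0]>1.5*i[...,1])&(i[...,0]>90)).astype(float)
wood=lambda i:((i[...,0]>1.2*i[...,2]+10)&(i[...,0]>i[...,1]*1.08)&(i[...,0]>70)).astype(float)
E
python3 - <<'E'
from fit import *
import pickle
t=pickle.load(open("top0.pkl","rb")); s=pickle.load(open("side0.pkl","rb"))
# fixture clicks
def un(l,off,sc): return (np.array(l)+.5)/sc-.5+np.array(off)
tc=un([(85,95),(522,100),(508,512),(62,503)],(155,170),8)
sc=un([(455,85),(665,385),(242,540),(62,222)],(160,130),8)
bx=np.array([(85,90,30),(85,-90,30),(-85,-90,30),(-85,90,30)])/1000.
def res(q):
    X=place(bx,q,0); return np.r_[(proj(t,X)-tc).ravel(),(proj(s,X)-sc).ravel()]
r=least_squares(res,[.5,.1,0]); print("fixture",r.x,np.round(r.fun.reshape(-1,2),1).tolist())
for n,p,c in(("t",t,tc),("s",s,sc)):
    rr=least_squares(lambda q:(proj(p,place(bx,q,0))-c).ravel(),r.x); print(n,rr.x,abs(rr.fun).max())
q=r.x
sh=place(np.array([[-.076,0,0.]]),q,0)[0]; print("shaft xy",sh[:2])
for z in(.03,.034,.04,.045,.05,.058): print(z,proj(t,[[sh[0],sh[1],z]]),proj(s,[[sh[0],sh[1],z]]))
print("collar centre clicks",un([(278,410)],(155,170),8),un([(240,312)],(160,130),8))
def v(p,m,roi,name):
    cv2.imwrite("pics/"+name,(m*255).astype(np.uint8))
rt=(310,200,345,225); rs=(262,262,290,300)
vo=[(t,mask(t,orange,rt),rt),(s,mask(s,orange,rs),rs)]
z=.004
hb=box(.012,.064,.024,.052); g=ray_z(t,328,213,.056); print(g)
for vv in (vo,vo[:1],vo[1:]): print("handle",fit(vv,hb,z,[g[0],g[1],1.2]))
rt=(296,170,328,195); rs=(285,240,318,268)
vw=[(t,mask(t,wood,rt),rt),(s,mask(s,wood,rs),rs)]
g=ray_z(t,313,181,.05)
for vv in (vw,vw[:1],vw[1:]): print("stone",fit(vv,box(.026,.05,.016,.046),z,[g[0],g[1],2.0]))
for i,(a,b) in enumerate(zip(vo+vw,"abcd")): v(*a,"m_%s.png"%b)
E
```

```text
fixture [ 0.56389219  0.19273856 -0.01143505] [[-0.1, -0.8], [0.4, -0.5], [0.3, 0.2], [-0.8, 0.4], [0.3, -0.1], [0.5, -0.3], [-0.2, 0.8], [-1.0, 0.0]]
t [ 0.56335531  0.19257189 -0.00742253] 0.6689807206857381
s [ 0.56444866  0.19309891 -0.01597381] 0.817788962449896
shaft xy [0.48789716 0.1936076 ]
0.03 [[190.06960102 230.45547106]] [[180.32414449 175.70934159]]
0.034 [[189.84562621 230.33379811]] [[180.18452114 174.78298943]]
0.04 [[189.50664863 230.1496506 ]] [[179.97377816 173.38478341]]
0.045 [[189.22136588 229.99467248]] [[179.79694879 172.21158232]]
0.05 [[188.93349944 229.83829079]] [[179.61900815 171.03100839]]
0.058 [[188.46745085 229.58511273]] [[179.33196542 169.12658023]]
collar centre clicks [[189.3125 220.8125]] [[189.5625 168.5625]]
[ 0.54233068 -0.24030579  0.056     ]
handle (array([ 0.54942449, -0.24050961,  2.73727586]), np.float64(0.6138931085500624))
handle (array([ 0.54807497, -0.24349054,  2.90465962]), np.float64(0.3918461616886453))
handle (array([ 0.54990205, -0.23955831, -0.40489193]), np.float64(0.2065258909588843))
stone (array([ 0.6485399 , -0.19882726,  0.53550113]), np.float64(0.33388640248559365))
stone (array([ 0.65027142, -0.20093048,  3.68669531]), np.float64(0.18664313973919178))
stone (array([ 0.64951484, -0.19800203,  3.69085617]), np.float64(0.14246678769764454))
```

Run:
```python
import cv2,numpy as np
ims=[cv2.imread("pics/m_%s.png"%c) for c in "abcd"]
H=max(i.shape[0] for i in ims)
o=np.hstack([cv2.copyMakeBorder(i,0,H-i.shape[0],0,6,cv2.BORDER_CONSTANT,value=(0,0,255)) for i in ims])
cv2.imwrite("pics/m_all.png",o)
```

```text
(no output)
```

View pics/m_all.png

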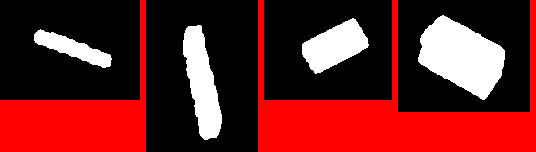

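```bash
cat > fit2.py <<'E'
from fit import *
import pickle
t=pickle.load(open("top0.pkl","rb")); s=pickle.load(open("side0.pkl","rb"))
org=lambda i:((i[...,0]>1.7*i[...,2]+12)&(i[...,0]>1.25*i[...,1])&(i[...,0]>50)).astype(float)
rt=(310,200,345,225); rs=(262,262,290,300)
vo=[(t,mask(t,org,rt),rt),(s,mask(s,org,rs),rs)]
hb=box(.012,.064,.024,.052)
ov=[]
for vv in (vo,vo[:1],vo[1:]):
    x,f=fit(vv,hb,.004,[.548,-.241,-.38]); print("handle",np.round(x,4),f); ov.append(x)
rt=(296,170,328,195); rs=(285,240,318,268)
wd=lambda i:((i[...,0]>1.2*i[...,2]+10)&(i[...,0]>i[...,1]*1.05)&(i[...,0]>50)).astype(float)
vw=[(t,mask(t,wd,rt),rt),(s,mask(s,wd,rs),rs)]
sv=[]
for vv in (vw,vw[:1],vw[1:]):
    x,f=fit(vv,box(.026,.05,.016,.046),.004,[.649,-.2,.53]); print("stone",np.round(x,4),f); sv.append(x)
def un(l,off,sc): return (np.array(l)+.5)/sc-.5+np.array(off)
tc=un([(85,95),(522,100),(508,512),(62,503), (125,182),(447,182),(449,255),(123,250),(278,410)],(155,170),8)
sc=un([(455,85),(665,385),(242,540),(62,222), (395,108),(583,320),(470,357),(320,135),(240,312)],(160,130),8)
def mod(q):
    b=np.array([(85,90,30),(85,-90,30),(-85,-90,30),(-85,90,30)])/1000.; b[:,0]+=q[3]
    k=np.array([(15,65,52),(15,-65,52),(-15,-65,52),(-15,65,52)])/1000.
    k[:,0]+=q[5]; k[:,1]+=q[6]
    return place(np.r_[b,k,[[-.076,0,q[4]]]],q,0)
def res(q):
    X=mod(q); return np.r_[(proj(t,X)-tc).ravel(),(proj(s,X)-sc).ravel(),q[5]*300,q[6]*300]
r=least_squares(res,[.6,.19,0,-.04,.035,0,0]); print("fixture",np.round(r.x,4)); print(np.round(r.fun[:-2].reshape(-1,2),1).tolist())
q=r.x; sh=place(np.array([[-.076,0,0.]]),q,0)[0]; print("shaft",sh[:2],"collar z",q[4])
from scipy.optimize import least_squares as L
rr=L(lambda X:np.r_[(proj(t,[X])-tc[8]).ravel(),(proj(s,[X])-sc[8]).ravel()],[.49,.19,.03]); print("collar tri",rr.x,rr.fun)
pickle.dump(dict(q=q,h=ov[0],s=sv[0]),open("est.pkl","wb"))
for n,pic,crop,k in(("t",t,(285,160,350,245),7),("s",s,(225,225,340,325),6),("tf",t,(155,170,230,245),8),("sf",s,(160,130,250,205),8)):
    save(pic,"ov_%s.png"%n,crop,k); im=cv2.imread("pics/ov_%s.png"%n)
    def dr(X,col):
        uv=((proj(pic,X)-[crop[0],crop[1]]+.5)*k-.5).astype(int)
        for a in uv: cv2.circle(im,tuple(int(i) for i in a),3,col,-1)
    if "f" in n:
        dr(mod(q),(0,255,255))
        for zz in (.012,.018):
            for a in(0.,):
                w=.016 if zz==.012 else .010
                dr(place(box(w,w,q[4]+zz,q[4]+zz),[sh[0],sh[1],q[2]-.1],0),(255,0,255))
    else: dr(place(hb,ov[0],.004),(255,255,0)); dr(place(box(.034,.034,0,.024),ov[0],.004),(255,0,255)); dr(place(box(.026,.05,.016,.046),sv[0],.004),(0,0,255)); dr(place(box(.04,.07,0,.016),sv[0],.004),(0,255,255))
    cv2.imwrite("pics/ov_%s.png"%n,im)
E
python3 fit2.py
```

```text
handle [ 0.5491 -0.2408 -0.3873] 0.3628595314206263
handle [ 0.548  -0.2418 -0.3127] 0.21714431756136665
handle [ 0.5496 -0.24   -0.3917] 0.13296860613620842
stone [ 0.6486 -0.1988  0.5184] 0.24274385872689042
stone [ 0.6493 -0.2001  0.5173] 0.12564318708585887
stone [ 0.6496 -0.1981  0.5013] 0.1143293449856615
fixture [ 5.944e-01  1.928e-01 -3.700e-03 -3.050e-02  4.590e-02  1.800e-03
 -1.000e-04]
[[-0.4, -0.6], [0.2, -0.7], [0.4, -0.0], [-0.7, 0.6], [0.1, -1.5], [0.8, -1.2], [0.2, -1.0], [-0.2, -0.8], [0.4, -0.6], [-0.0, -0.2], [0.6, -0.6], [0.1, 0.8], [-1.2, 0.2], [-0.2, 0.4], [-4.6, 1.2], [0.2, 0.1], [0.2, 0.1], [-0.1, -0.0]]
shaft [0.51842273 0.19309899] collar z 0.045876116331129174
collar tri [0.51795598 0.1943541  0.0445917 ] [ 0.09435704 -0.36365521 -0.34060147  0.08061764]
```

View pics/ov_sf.png

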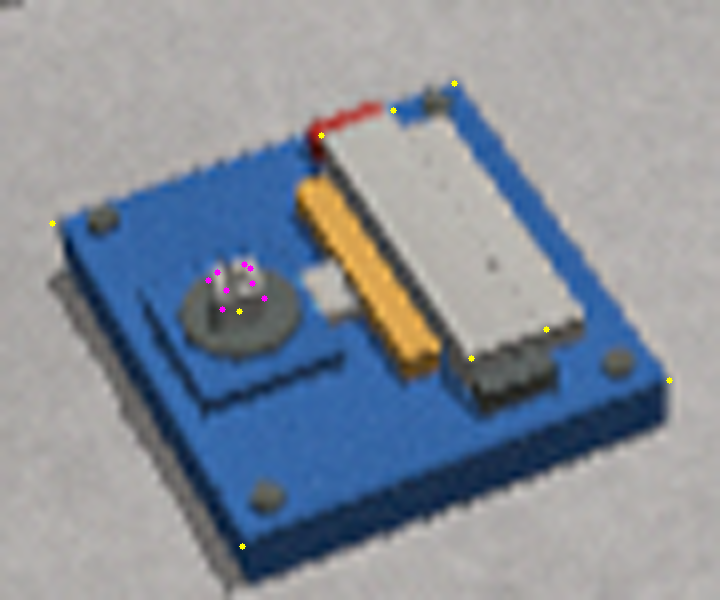

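View pics/ov_tf.png

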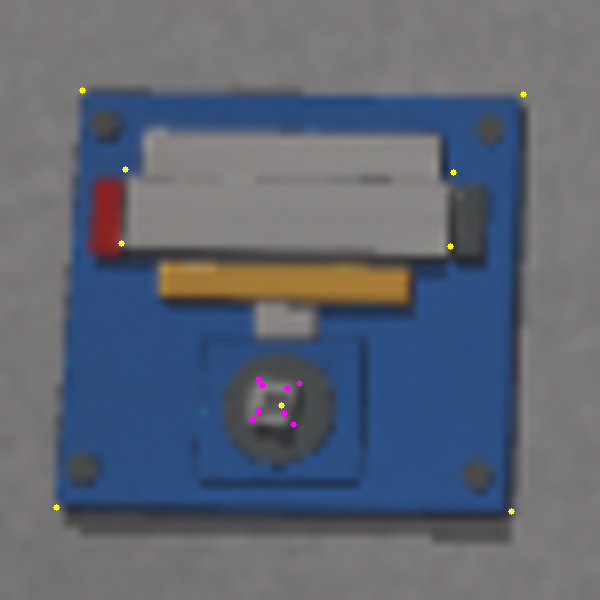

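View pics/ov_t.png

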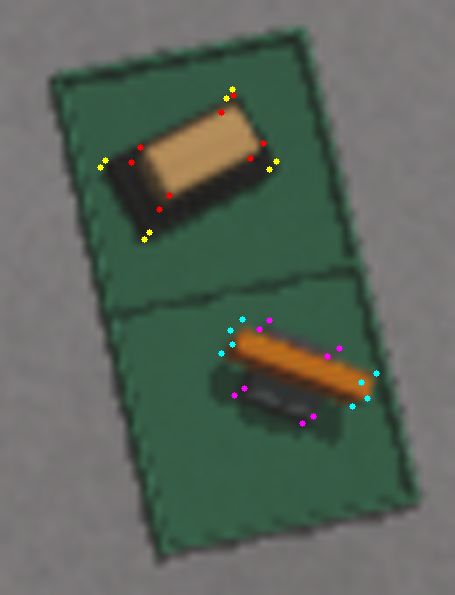

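View pics/ov_s.png

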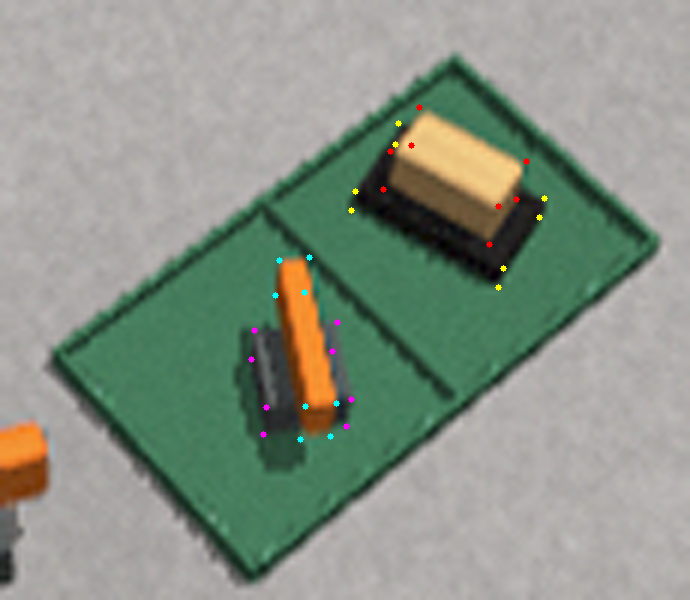

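```bash
cat >> h.py <<'E'
def yang(R0=None):
    s=arm.read_state(); M=R.from_quat(s["orientation"]).as_matrix(); return np.arctan2(M[1,1],M[0,1])
def go(x,y,z,ya=None):
    s=arm.read_state(); M=R.from_quat(s["orientation"]).as_matrix(); p=np.array(s["tcp_pos"])
    cur=np.arctan2(M[1,1],M[0,1])
    if ya is None: ya=cur
    yv=np.array([np.cos(ya),np.sin(ya),0]); zv=np.array([0,0,-1.]); T=np.c_[np.cross(yv,zv),yv,zv]
    d=M.T@(np.array([x,y,z])-p)*1000; rv=np.degrees(R.from_matrix(M.T@T).as_rotvec())
    print("t",round(s["time"],2),"pos",np.round(p,4),"yang",round(cur,4),"tilt",np.round(M[:,2],4),"F",np.round(s["wrist_force"],1),"w",round(float(s["gripper_width"]),4),"j",np.round(s["joints"],2))
    print("MOVE",np.round(d,1),np.round(rv,2))
E
python3 - <<'E'
from h import *
go(.549,-.241,.15,-.36)
E
```

```text
t 0.8 pos [0.2362 0.6854 0.2313] yang 1.239 tilt [ 0. -0. -1.] F [-0.4 -0.3 -0.8] w 0.0857 j [-1.32  0.6  -0.    1.6   0.    0.94 -0.08]
MOVE [-597.5 -774.    81.3] [ 0.    0.   91.62]
```

Emit:
step_arm(plan=[[[-597.5,-774,40,0,0,91.6],[-597.5,-774,40,0,0,91.6],[-597.5,-774,40,0,0,91.6],[-597.5,-774,40,0,0,91.6],[-597.5,-774,40,0,0,91.6],[-597.5,-774,40,0,0,91.6],[-597.5,-774,40,0,0,91.6],[-597.5,-774,40,0,0,91.6],[-597.5,-774,40,0,0,91.6],[-597.5,-774,40,0,0,91.6],[-597.5,-774,40,0,0,91.6],[-597.5,-774,40,0,0,91.6]]], hand=85)

```text
time: 1.8
tcp_pos: [0.3963, 0.2104, 0.2112]
orientation: [0.795, 0.607, 0.001, -0.0]
wrist_force: [0.9, 0.5, -0.7]
gripper_width: 0.0852
```

Run:
```python
from h import *
go(.549,-.241,.12,-.36)
```

```text
t 1.8 pos [0.3963 0.2104 0.2112] yang -0.2668 tilt [ 8.e-04  8.e-04 -1.e+00] F [ 0.9  0.5 -0.7] w 0.0852 j [-0.95  0.32  0.43  2.25 -0.24  0.61 -0.6 ]
MOVE [-395.3  266.2   90.9] [ 0.03 -0.06  5.34]
```

Emit:
step_arm(plan=[[[-395,266,60,0,0,5.3],[-395,266,60,0,0,5.3],[-395,266,60,0,0,5.3],[-395,266,60,0,0,5.3],[-395,266,60,0,0,5.3],[-395,266,60,0,0,5.3],[-395,266,60,0,0,5.3],[-395,266,60,0,0,5.3],[-395,266,60,0,0,5.3],[-395,266,60,0,0,5.3],[-395,266,60,0,0,5.3],[-395,266,60,0,0,5.3]]])

```text
time: 2.8
tcp_pos: [0.552, -0.2437, 0.1507]
orientation: [0.821, 0.57, -0.0, 0.002]
wrist_force: [1.0, 1.3, 0.3]
gripper_width: 0.0849
```

Emit:
step_arm(plan=[[[0,0,0,0,0,0],[0,0,0,0,0,0]]])

```text
time: 2.97
tcp_pos: [0.5509, -0.2396, 0.1505]
orientation: [0.821, 0.571, -0.0, 0.0]
wrist_force: [0.4, 0.6, -0.7]
gripper_width: 0.0848
```

Run:
```python
from h import *
go(.549,-.241,.12,-.36)
p=arm.read_camera("side"); save(p,"s1.png",(200,170,380,330),4)
```

```text
t 2.97 pos [ 0.5509 -0.2396  0.1505] yang -0.356 tilt [-3.e-04 -3.e-04 -1.e+00] F [ 0.4  0.6 -0.7] w 0.0848 j [ 0.08  0.57  0.35  1.98 -0.31  0.64  0.28]
MOVE [-2.  -1.2 30.5] [-0.01  0.02  0.23]
```

View pics/s1.png

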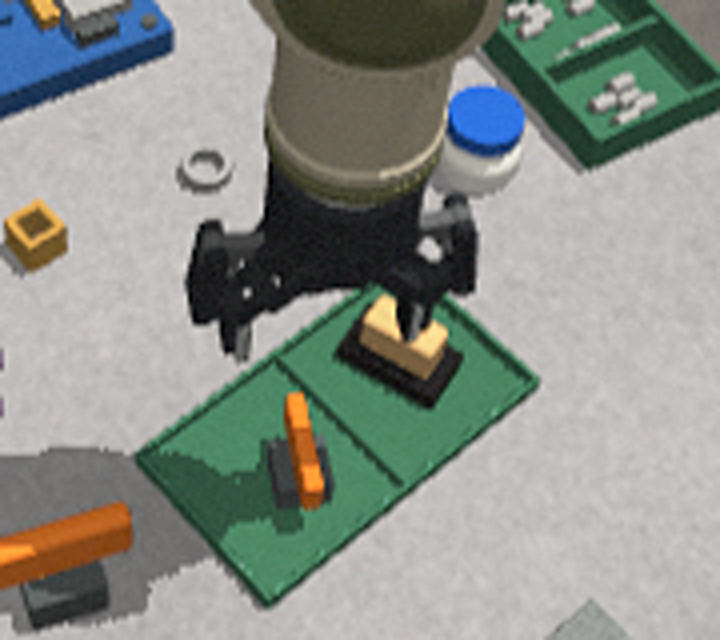

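Emit:
step_arm(plan=[[[-2,-1.2,40,0,0,0],[-2,-1.2,80,0,0,0],[-2,-1.2,105,0,0,0],[-2,-1.2,118,0,0,0],[-2,-1.2,118,0,0,0],[-2,-1.2,118,0,0,0]]])

```text
time: 3.52
tcp_pos: [0.5494, -0.2388, 0.0333]
orientation: [0.82, 0.572, -0.0, -0.0]
wrist_force: [0.6, -0.8, 0.5]
gripper_width: 0.085
```

Emit:
step_arm(plan=[[[0,0,0,0,0,0],[0,0,0,0,0,0],[0,0,0,0,0,0],[0,0,0,0,0,0],[0,0,0,0,0,0],[0,0,0,0,0,0],[0,0,0,0,0,0],[0,0,0,0,0,0]]], hand=0, grip_force=60)

```text
time: 4.18
tcp_pos: [0.5494, -0.2396, 0.0333]
orientation: [0.82, 0.572, 0.0, 0.0]
wrist_force: [-0.8, 1.9, 6.0]
gripper_width: 0.0108
```

Run:
```python
from h import *
go(.549,-.241,.16)
p=arm.read_camera("side"); save(p,"s2.png",(200,170,380,330),4)
```

```text
t 4.18 pos [ 0.5494 -0.2396  0.0333] yang -0.3536 tilt [ 5.e-04  0.e+00 -1.e+00] F [-0.8  1.9  6. ] w 0.0108 j [ 0.16  0.74  0.23  2.04 -0.4   0.41  0.35]
MOVE [  -1.4    0.2 -126.7] [ 0.03 -0.01  0.  ]
```

View pics/s2.png

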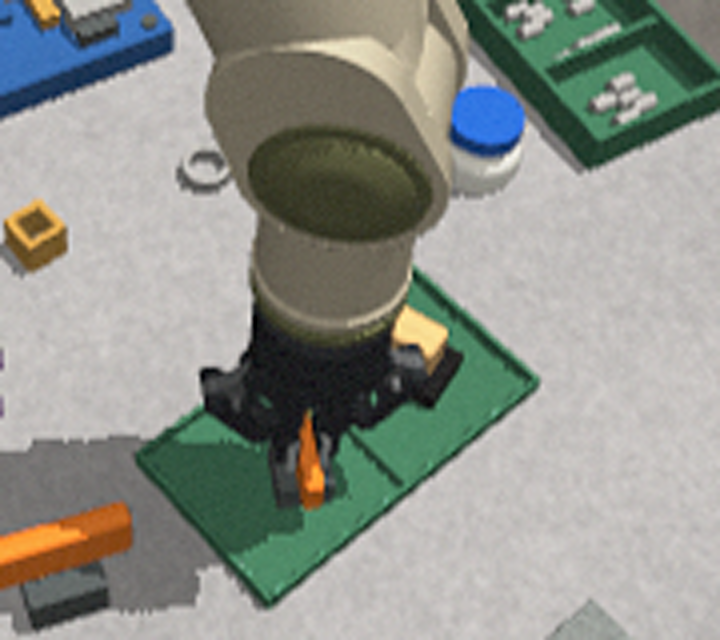

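Emit:
step_arm(plan=[[[0,0,-30,0,0,0],[0,0,-70,0,0,0],[0,0,-110,0,0,0],[0,0,-115,0,0,0],[0,0,-115,0,0,0]]], grip_force=100)

```text
time: 4.65
tcp_pos: [0.5505, -0.2401, 0.1504]
orientation: [0.82, 0.572, 0.002, 0.002]
wrist_force: [-0.1, -0.6, -2.6]
gripper_width: 0.0102
```

Run:
```python
from h import *
go(.5182,.1935,.15,1.447)
```

```text
t 4.65 pos [ 0.5505 -0.2401  0.1504] yang -0.3535 tilt [ 0.0047 -0.0015 -1.    ] F [-0.1 -0.6 -2.6] w 0.0102 j [ 0.08  0.57  0.35  1.98 -0.32  0.63  0.29]
MOVE [ 395.6 -180.4   -0.4] [   0.21    0.24 -103.16]
```

Emit:
step_arm(plan=[[[395.6,-180.4,0,0,0,-103.2],[395.6,-180.4,0,0,0,-103.2],[395.6,-180.4,0,0,0,-103.2],[395.6,-180.4,0,0,0,-103.2],[395.6,-180.4,0,0,0,-103.2],[395.6,-180.4,0,0,0,-103.2],[395.6,-180.4,0,0,0,-103.2],[395.6,-180.4,0,0,0,-103.2],[395.6,-180.4,0,0,0,-103.2],[395.6,-180.4,0,0,0,-103.2],[395.6,-180.4,0,0,0,-103.2],[395.6,-180.4,0,0,0,-103.2]]])

```text
time: 5.65
tcp_pos: [0.515, 0.2005, 0.146]
orientation: [0.204, 0.979, 0.001, -0.001]
wrist_force: [0.7, -0.2, -3.1]
gripper_width: 0.0101
```

Run:
```python
from h import *
go(.5182,.1935,.15,1.447)
```

```text
t 5.65 pos [0.515  0.2005 0.146 ] yang 1.1608 tilt [-0.0025  0.0025 -1.    ] F [ 0.7 -0.2 -3.1] w 0.0101 j [-0.45  0.51 -0.03  2.07  0.02  0.56  0.66]
MOVE [-5.7 -5.1 -4. ] [  0.1   -0.17 -16.4 ]
```

Emit:
step_arm(plan=[[[0,0,0,0,0,-7],[0,0,0,0,0,-14],[0,0,0,0,0,-17.2],[0,0,0,0,0,-17.2],[0,0,0,0,0,-17.2]]])

```text
time: 6.07
tcp_pos: [0.5162, 0.1937, 0.1465]
orientation: [0.063, 0.998, -0.0, -0.001]
wrist_force: [0.3, -0.3, -1.4]
gripper_width: 0.01
```

Run:
```python
from h import *
import pickle
go(.5182,.1935,.15,1.447)
for n in ("side","top"):
    p=arm.read_camera(n); pickle.dump(p,open(n+"3.pkl","wb")); save(p,n+"3.png",(130,80,260,210) if n=="side" else (130,150,260,260),5)
```

```text
t 6.07 pos [0.5162 0.1937 0.1465] yang 1.4443 tilt [-2.4e-03 -2.0e-04 -1.0e+00] F [ 0.3 -0.3 -1.4] w 0.01 j [-0.38  0.51 -0.11  2.07  0.1   0.57  0.88]
MOVE [-2.   0.1 -3.5] [-0.03 -0.14 -0.16]
```

View pics/side3.png

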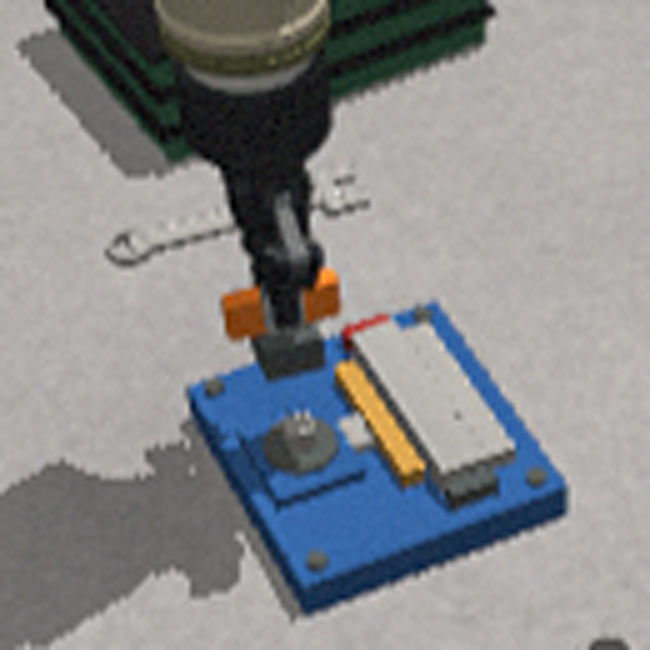

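View pics/top3.png

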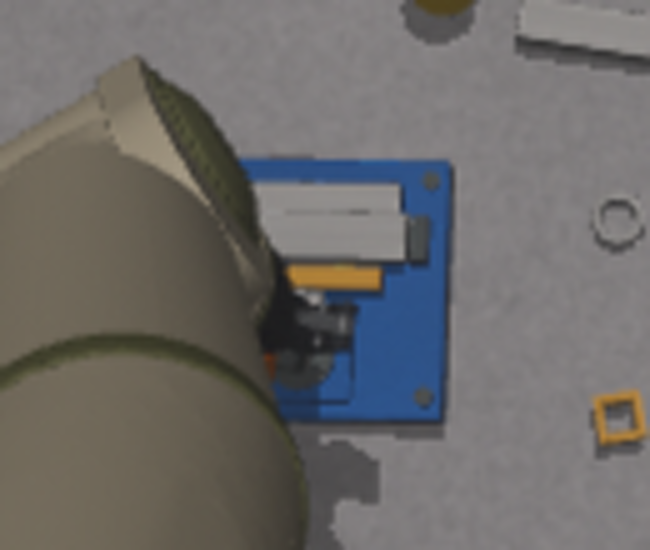

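```bash
cat > fit3.py <<'E'
from fit import *
import pickle
t=pickle.load(open("top0.pkl","rb")); s=pickle.load(open("side0.pkl","rb")); s3=pickle.load(open("side3.pkl","rb"))
nb=lambda i:((i[...,2]<1.45*i[...,0]+8)).astype(float)
rt=(180,212,200,230); rs=(178,158,202,178)
vt=(t,mask(t,nb,rt),rt); vs=(s,mask(s,nb,rs),rs)
for n,v in(("ct",vt),("cs",vs)): cv2.imwrite("pics/%s.png"%n,cv2.resize((v[1]*255).astype(np.uint8),None,fx=4,fy=4))
ang=np.linspace(0,2*np.pi,48,endpoint=False)
disc=np.c_[.022*np.cos(ang),.022*np.sin(ang),0*ang]
def model(v,q,zc,th):
    p,m,r=v
    a=sil(p,place(np.r_[disc,disc-[0,0,.003]],[q[0],q[1],0],zc),r)
    b=sil(p,place(np.r_[box(.016,.016,0,.012),box(.01,.01,.018,.0181)],[q[0],q[1],th],zc),r)
    return np.maximum(a,b)
def cost(vs_,q,zc,th): 
    e=0
    for v in vs_:
        k=model(v,q,zc,th); m=v[1]; e+=np.abs(k-m).sum()/m.sum()
    return e
for name,vv in(("top",[vt]),("side",[vs]),("both",[vt,vs])):
    for zc in (.040,.042,.044,.046,.048):
        r=minimize(lambda q:cost(vv,q[:2],zc,-.12),[.518,.194],method="Nelder-Mead",options=dict(initial_simplex=[[.518,.194],[.523,.194],[.518,.199]],xatol=1e-5,fatol=1e-5))
        print(name,zc,np.round(r.x,4),round(r.fun,4))
E
python3 fit3.py
```

```text
top 0.04 [0.5185 0.1956] 0.1128
top 0.042 [0.5183 0.1952] 0.1164
top 0.044 [0.5182 0.1951] 0.1206
top 0.046 [0.5178 0.1948] 0.1241
top 0.048 [0.518  0.1941] 0.128
side 0.04 [0.5215 0.2011] 0.2627
side 0.042 [0.5208 0.1993] 0.265
side 0.044 [0.5201 0.1977] 0.2681
side 0.046 [0.5196 0.1958] 0.2695
side 0.048 [0.5191 0.1939] 0.2721
both 0.04 [0.5193 0.1969] 0.5315
both 0.042 [0.5189 0.1964] 0.478
both 0.044 [0.5188 0.1959] 0.4345
both 0.046 [0.5184 0.1951] 0.4125
both 0.048 [0.5183 0.194 ] 0.4072
```

Run:
```python
import cv2,numpy as np
a=cv2.imread("pics/ct.png");b=cv2.imread("pics/cs.png")
H=max(a.shape[0],b.shape[0]); f=lambda i:cv2.copyMakeBorder(i,0,H-i.shape[0],0,8,cv2.BORDER_CONSTANT,value=(0,0,255))
cv2.imwrite("pics/cc.png",np.hstack([f(a),f(b)]))
```

```text
(no output)
```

View pics/cc.png

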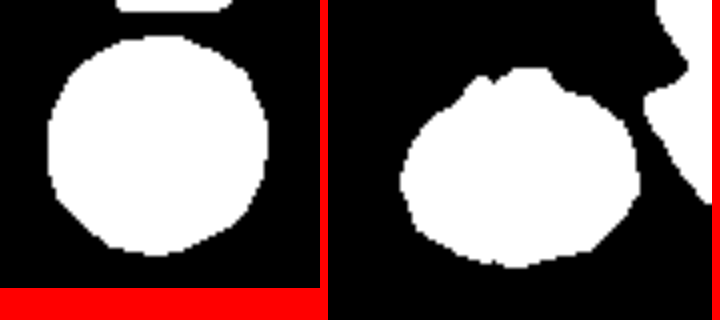

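```bash
cat > fit4.py <<'E'
exec(open("fit3.py").read().split("for name,vv")[0])
def cc(m):
    n,l=cv2.connectedComponents(m.astype(np.uint8)); c=l[m.shape[0]//2,m.shape[1]//2]; return (l==c).astype(float)
vt=(t,cc(vt[1]),rt); vs=(s,cc(vs[1]),rs)
def model(v,q,zc,h,th):
    p,m,r=v
    a=sil(p,place(np.r_[disc,disc-[0,0,h]],[q[0],q[1],0],zc),r)
    b=sil(p,place(np.r_[box(.016,.016,0,.012),box(.01,.01,.018,.0181)],[q[0],q[1],th],zc),r)
    return np.maximum(a,b)
def cost(vs_,q,zc,h):
    e=0
    for v in vs_:
        k=model(v,q,zc,h,-.12); m=v[1]; e+=np.abs(k-m).sum()/m.sum()
    return e
x0=np.array([.518,.195])
for name,vv in(("top",[vt]),("side",[vs]),("both",[vt,vs])):
  for h in (.002,.005,.008,.012):
    for zc in (.038,.040,.042,.044,.046,.048):
        r=minimize(lambda q:cost(vv,q[:2],zc,h),x0,method="Nelder-Mead",options=dict(initial_simplex=[x0,x0+[.005,0],x0+[0,.005]],xatol=1e-5,fatol=1e-5))
        print(name,h,zc,np.round(r.x,4),round(r.fun,4))
E
python3 fit4.py | sort -k1,1 -k6 | awk '{print}' | grep -v "^$" | python3 -c "
import sys
d={}
for l in sys.stdin:
    w=l.split(); d.setdefault(w[0],[]).append((float(w[-1]),l.strip()))
for k in d:
    for a in sorted(d[k])[:8]: print(a[1])"
```

```text
both 0.002 0.048 [0.5182 0.1935] 0.1817
both 0.002 0.046 [0.5185 0.1948] 0.1818
both 0.002 0.044 [0.5189 0.1957] 0.2068
both 0.005 0.048 [0.5184 0.1946] 0.2469
both 0.005 0.046 [0.5185 0.1955] 0.2569
both 0.002 0.042 [0.5192 0.1966] 0.2586
both 0.005 0.044 [0.5189 0.1961] 0.2818
both 0.002 0.04 [0.5193 0.1968] 0.3275
side 0.002 0.038 [0.5219 0.2023] 0.0688
side 0.002 0.04 [0.5213 0.2006] 0.0706
side 0.002 0.042 [0.5206 0.1987] 0.0726
side 0.002 0.044 [0.52  0.197] 0.075
side 0.002 0.046 [0.5194 0.1952] 0.0772
side 0.002 0.048 [0.5188 0.1935] 0.08
side 0.005 0.038 [0.5227 0.2044] 0.106
side 0.005 0.04 [0.522  0.2025] 0.1104
top 0.002 0.038 [0.5187 0.196 ] 0.0724
top 0.002 0.04 [0.5186 0.1956] 0.0764
top 0.002 0.042 [0.5181 0.1952] 0.0807
top 0.002 0.044 [0.518 0.195] 0.0843
top 0.002 0.046 [0.5177 0.1945] 0.088
top 0.005 0.038 [0.5189 0.1963] 0.0899
top 0.002 0.048 [0.5176 0.1943] 0.0924
top 0.005 0.04 [0.5186 0.1957] 0.0939
```

```bash
cat > fit5.py <<'E'
from fit import *
import pickle
s3=pickle.load(open("side3.pkl","rb"))
org=lambda i:((i[...,0]>1.7*i[...,2]+12)&(i[...,0]>1.25*i[...,1])&(i[...,0]>50)).astype(float)
rs=(168,128,205,155)
m=mask(s3,org,rs); 
ys,xs=np.nonzero(m); hull=cv2.convexHull(np.c_[xs,ys].astype(np.int32)); mh=np.zeros(m.shape,np.uint8); cv2.fillConvexPoly(mh,hull,1)
cv2.imwrite("pics/wh.png",np.hstack([m*255,mh*255]).astype(np.uint8))
zo=.1465-.0293; hb=box(.012,.064,.024,.052)
for ya in(1.444,):
    r=minimize(lambda q:1-np.minimum(k:=sil(s3,place(hb,[q[0],q[1],ya],zo),rs),mh).sum()/np.maximum(k,mh).sum(),[.516,.194],method="Nelder-Mead",options=dict(initial_simplex=[[.516,.194],[.521,.194],[.516,.199]],xatol=1e-5,fatol=1e-5)); print(r.x,r.fun)
q=r.x; print("TCP .5162 .1937 diff",q-[.5162,.1937])
save(s3,"ov3.png",(155,110,225,185),8); im=cv2.imread("pics/ov3.png")
for X,c in((place(hb,[q[0],q[1],1.444],zo),(255,255,0)),(place(box(.034,.034,0,.024),[q[0],q[1],1.444],zo),(255,0,255)),(np.array([[.5162,.1937,.1465]]),(0,255,0)),(np.array([[.5185,.195,.046],[.5185,.195,.064]]),(0,255,255))):
    for a in ((proj(s3,X)-[155,110]+.5)*8-.5): cv2.circle(im,tuple(int(i) for i in a),3,c,-1)
cv2.imwrite("pics/ov3.png",im)
E
python3 fit5.py
```

```text
[0.51939977 0.19142514] 0.434995705654584
TCP .5162 .1937 diff [ 0.00319977 -0.00227486]
```

View pics/ov3.png

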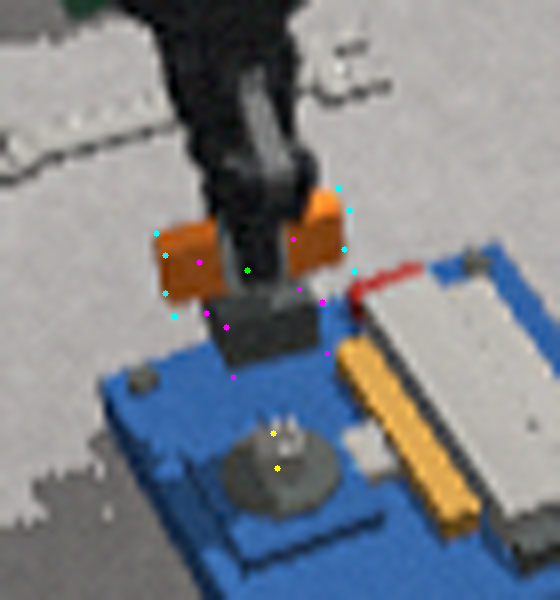

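Run:
```python
from h import *
import pickle
s3=pickle.load(open("side3.pkl","rb"))
save(s3,"s3z.png",(168,125,206,180),14)
```

```text
(no output)
```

View pics/s3z.png

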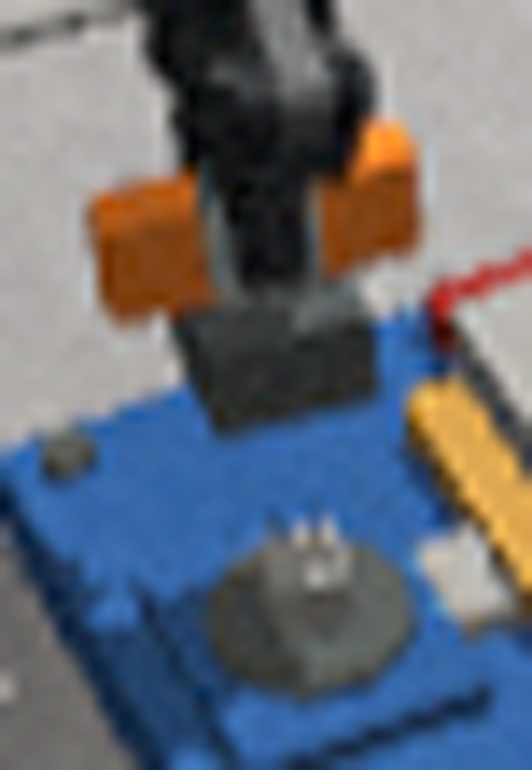

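```bash
cat > fit6.py <<'E'
from fit import *
import pickle
s3=pickle.load(open("side3.pkl","rb"))
un=lambda l:(np.array(l,float)+.5)/14-.5+np.array([168,125])
M=np.array([(-6,32,24),(-6,-32,24),(-6,32,52),(-6,-32,52),(-17,17,0),(-17,-17,0),(-17,17,24)])/1000.
C=un([(112,325),(418,248),(100,228),(415,165),(222,437),(377,393),(190,325)])
for z in(None,.1465-.0293):
    f=lambda q:(proj(s3,place(M,[q[0],q[1],1.444],q[2] if z is None else z))-C).ravel()
    r=least_squares(f,[.516,.194,.117]); print(r.x,np.round(r.fun.reshape(-1,2),1).tolist())
# with tilt
def g(q):
    Rt=R.from_euler("xyz",[q[3],q[4],1.444+q[5]]).as_matrix(); return np.r_[(proj(s3,M@Rt.T+np.array([q[0],q[1],.1172]))-C).ravel(),q[3:]*3]
r=least_squares(g,[.516,.194,.117,0,0,0]); print(np.round(r.x,4),np.round(r.fun,1).tolist())
for zc in(.044,.046,.048): print(zc,ray_z(s3,*un([(311,607)])[0],zc))
E
python3 fit6.py
```

```text
[0.52911402 0.227661   0.08677161] [[0.3, 0.2], [0.1, 0.3], [0.0, -0.2], [-0.4, -1.1], [-0.6, -0.5], [-0.3, -0.2], [0.9, 1.5]]
[0.51873673 0.1968035  0.117     ] [[-0.1, 0.3], [0.5, 0.2], [-0.4, -0.4], [-0.0, -1.5], [-0.7, -0.1], [0.0, -0.0], [0.7, 1.6]]
[ 5.20100e-01  1.98900e-01  2.20907e+01 -1.60000e-02 -6.37000e-02
 -4.96000e-02] [-0.2, -0.1, 0.7, 0.3, -0.5, -0.3, 0.2, -0.9, -0.8, -0.6, 0.0, -0.2, 0.6, 1.6, -0.0, -0.2, -0.1]
0.044 [0.52073177 0.19695784 0.044     ]
0.046 [0.52011007 0.19512814 0.046     ]
0.048 [0.51948837 0.19329843 0.048     ]
```

Run:
```python
from h import *
import pickle
t=pickle.load(open("top0.pkl","rb")); s=pickle.load(open("side0.pkl","rb"));s3=pickle.load(open("side3.pkl","rb"))
a=[]
for p,c in((t,(180,212,198,230)),(s,(180,157,198,175)),(s3,(181,157,199,175))):
    im=cv2.cvtColor(np.array(p["color"]),cv2.COLOR_RGB2BGR)[c[1]:c[3],c[0]:c[2]]
    a.append(cv2.resize(im,(252,252),interpolation=cv2.INTER_NEAREST))
cv2.imwrite("pics/shz.png",np.hstack(a))
```

```text
(no output)
```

View pics/shz.png

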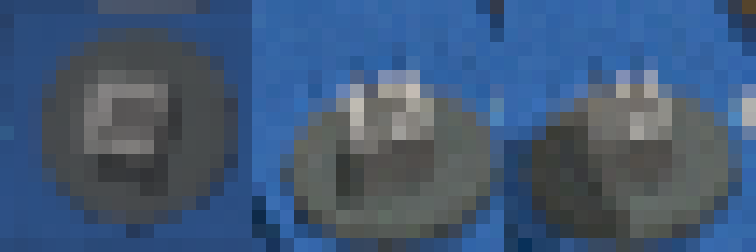

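Run:
```python
from h import *
go(.5172,.192,.100,1.437)
```

```text
t 6.17 pos [0.5165 0.1938 0.147 ] yang 1.4445 tilt [-1.5e-03 -3.0e-04 -1.0e+00] F [-0.2 -0.1 -3. ] w 0.0103 j [-0.38  0.51 -0.11  2.07  0.1   0.57  0.88]
MOVE [-1.  -1.7 47. ] [-0.03 -0.08  0.43]
```

Emit:
step_arm(plan=[[[-0.9,-1.7,15,0,0,0.4],[-0.9,-1.7,32,0,0,0.4],[-0.9,-1.7,47,0,0,0.4],[-0.9,-1.7,47,0,0,0.4],[-0.9,-1.7,47,0,0,0.4]]])

```text
time: 6.58
tcp_pos: [0.517, 0.1921, 0.1003]
orientation: [0.066, 0.998, -0.0, -0.001]
wrist_force: [-0.3, -0.2, -1.1]
gripper_width: 0.0099
```

Run:
```python
from h import *
import pickle
go(.5172,.192,.0853,1.437)
p=arm.read_camera("side"); pickle.dump(p,open("side4.pkl","wb")); save(p,"s4.png",(168,125,206,180),14)
```

```text
t 6.58 pos [0.517  0.1921 0.1003] yang 1.4391 tilt [-1.8e-03 -9.0e-04 -1.0e+00] F [-0.3 -0.2 -1.1] w 0.0099 j [-0.39  0.58 -0.1   2.1   0.12  0.46  0.86]
MOVE [-0.2 -0.1 15. ] [-0.06 -0.09  0.12]
```

View pics/s4.png

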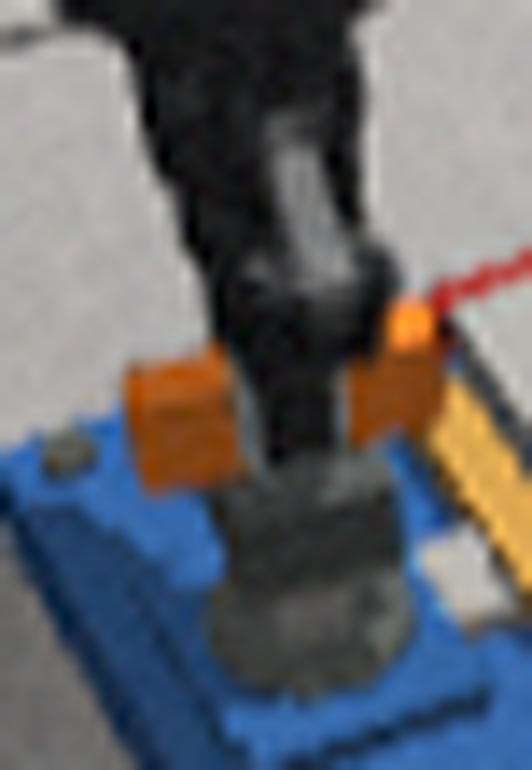

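```bash
cat > fit7.py <<'E'
from fit import *
import pickle
s3=pickle.load(open("side4.pkl","rb"))
un=lambda l:(np.array(l,float)+.5)/14-.5+np.array([168,125])
M=np.array([(-6,32,24),(-6,-32,24),(-6,32,52),(-6,-32,52),(-17,17,0),(-17,-17,0),(6,-32,52)])/1000.
C=un([(152,493),(442,425),(140,398),(440,345),(238,600),(407,570),(390,300)])
z=.1003-.0293; ya=1.439
f=lambda q:(proj(s3,place(M,[q[0],q[1],ya],z))-C).ravel()
r=least_squares(f,[.516,.194]); print(r.x,np.round(r.fun.reshape(-1,2),1).tolist())
q=r.x
save(s3,"ov4.png",(168,125,206,180),14); im=cv2.imread("pics/ov4.png")
for X,c in((place(box(.012,.064,.024,.052),[*q,ya],z),(255,255,0)),(place(box(.034,.034,0,.024),[*q,ya],z),(255,0,255))):
    for a in ((proj(s3,X)-[168,125]+.5)*14-.5): cv2.circle(im,tuple(int(i) for i in a),3,c,-1)
cv2.imwrite("pics/ov4.png",im)
E
python3 fit7.py
```

```text
[0.51857088 0.19364658] [[-0.8, 0.9], [0.3, 0.2], [-1.0, 0.5], [-0.2, -1.2], [0.1, 0.5], [-0.5, -0.3], [2.1, -0.8]]
```

View pics/ov4.png

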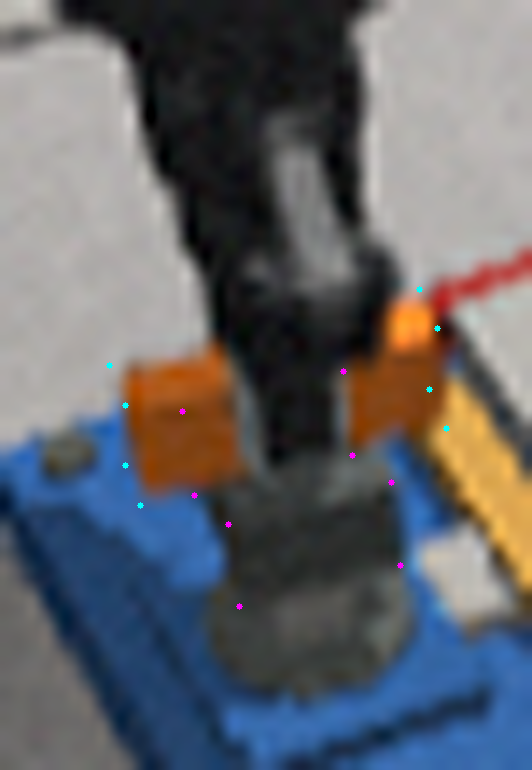

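Emit:
step_arm(plan=[[[-0.8,0.6,5,0,0,0.1],[-0.8,0.6,8,0,0,0.1],[-0.8,0.6,11,0,0,0.1],[-0.8,0.6,13,0,0,0.1],[-0.8,0.6,13,0,0,0.1]]])

```text
time: 7.05
tcp_pos: [0.5189, 0.1928, 0.089]
orientation: [0.066, 0.998, 0.0, 0.001]
wrist_force: [-2.5, -1.2, 14.1]
gripper_width: 0.0099
```

Run:
```python
from h import *
import pickle
go(.5172,.192,.0753,1.437)
p=arm.read_camera("side"); pickle.dump(p,open("side5.pkl","wb")); save(p,"s5.png",(168,125,206,180),14); print(arm.read_state()["wrist_torque"])
```

```text
t 7.05 pos [0.5189 0.1928 0.089 ] yang 1.4378 tilt [ 1.3e-03  3.0e-04 -1.0e+00] F [-2.5 -1.2 14.1] w 0.0099 j [-0.39  0.6  -0.09  2.11  0.12  0.44  0.86]
MOVE [ 1.6 -1.  13.7] [0.03 0.07 0.04]
[-0.14908345  0.69537321  0.0179521 ]
```

View pics/s5.png

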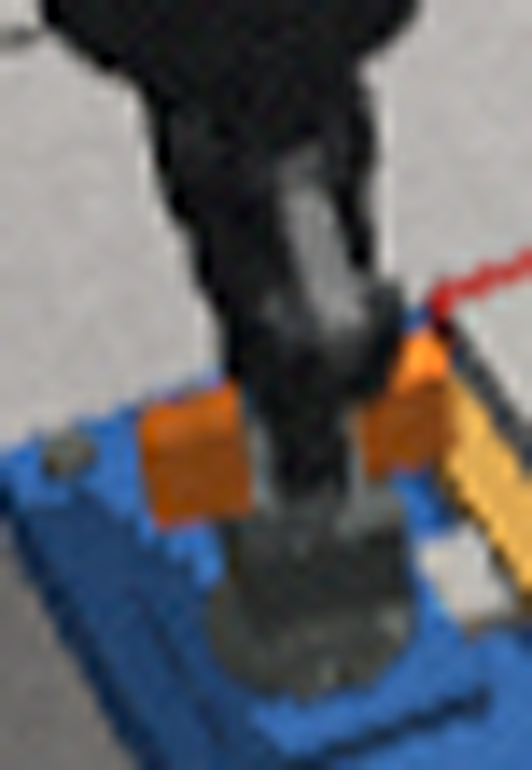

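Emit:
step_arm(plan=[[[1,0,0,0,0,0],[2,0,0,0,0,0],[2,0,1,0,0,0],[2,0,2,0,0,0],[2,0,3,0,0,0],[2,0,3,0,0,0]]])

```text
time: 7.6
tcp_pos: [0.5188, 0.1929, 0.0885]
orientation: [0.067, 0.998, 0.001, 0.003]
wrist_force: [-2.8, -5.3, 40.0]
gripper_width: 0.01
```

Run:
```python
from h import *
go(.5172,.192,.0753,1.437); print(arm.read_state()["wrist_torque"])
```

```text
t 7.6 pos [0.5188 0.1929 0.0885] yang 1.4368 tilt [ 0.0057  0.0013 -1.    ] F [-2.8 -5.3 40. ] w 0.01 j [-0.4   0.6  -0.09  2.11  0.12  0.43  0.85]
MOVE [ 1.6 -1.1 13.2] [ 0.12  0.31 -0.01]
[-1.01436223  0.98487576  0.06939733]
```

Emit:
step_arm(plan=[[[0,0,-5,0,0,0],[0,0,-10,0,0,0],[0,0,-10,0,0,0],[0,0,-10,0,0,0]]])

```text
time: 7.93
tcp_pos: [0.5165, 0.193, 0.0949]
orientation: [0.066, 0.998, 0.0, 0.0]
wrist_force: [0.7, 0.2, -2.4]
gripper_width: 0.0097
```

Run:
```python
from h import *
import pickle
go(.515,.1932,.0853,1.437); print(arm.read_state()["wrist_torque"])
p=arm.read_camera("side"); pickle.dump(p,open("side6.pkl","wb")); save(p,"s6.png",(168,125,206,180),14)
```

```text
t 7.93 pos [0.5165 0.193  0.0949] yang 1.438 tilt [ 2.e-04  2.e-04 -1.e+00] F [ 0.7  0.2 -2.4] w 0.0097 j [-0.4   0.59 -0.09  2.11  0.12  0.45  0.86]
MOVE [ 1.5 -0.   9.6] [0.01 0.01 0.06]
[0.02846433 0.01635307 0.01646417]
```

View pics/s6.png

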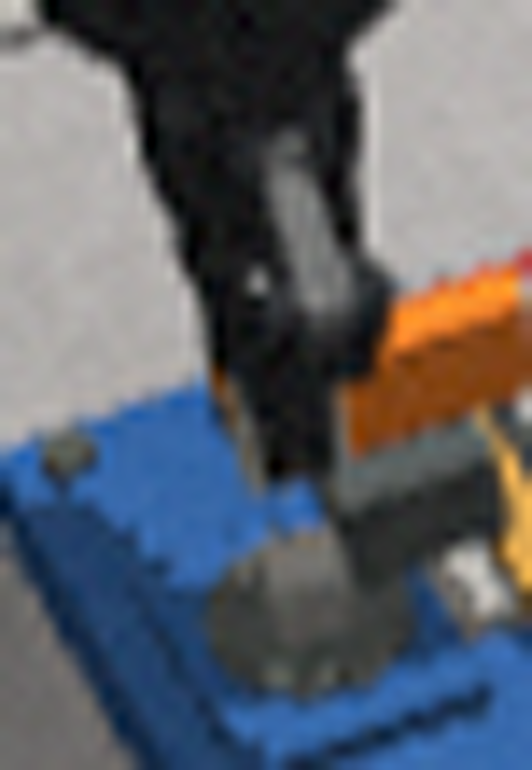

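```bash
cat > fit8.py <<'E'
from fit import *
import pickle
s3=pickle.load(open("side6.pkl","rb"))
save(s3,"s6b.png",(168,110,228,180),11)
E
python3 fit8.py
```

```text
(no output)
```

View pics/s6b.png

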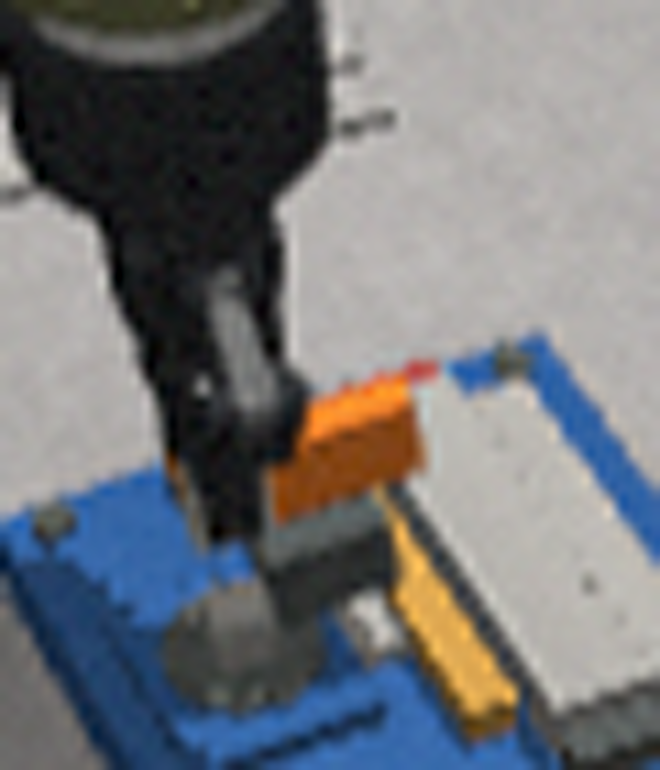

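Emit:
step_arm(plan=[[[0,0,-25,0,0,0],[0,0,-45,0,0,0],[0,0,-45,0,0,0]]])

```text
time: 8.23
tcp_pos: [0.5177, 0.1935, 0.1422]
orientation: [0.066, 0.998, 0.001, 0.001]
wrist_force: [0.7, -0.2, -1.7]
gripper_width: 0.0102
```

Run:
```python
from h import *
go(.395,.22,.10,1.438)
```

```text
t 8.23 pos [0.5177 0.1935 0.1422] yang 1.4379 tilt [ 0.0031  0.0014 -1.    ] F [ 0.7 -0.2 -1.7] w 0.0102 j [-0.38  0.52 -0.11  2.07  0.1   0.55  0.87]
MOVE [125.3   9.9  41.8] [ 0.11  0.16 -0.01]
```

Emit:
step_arm(plan=[[[20,2,0,0,0,0],[50,4,0,0,0,0],[80,6,0,0,0,0],[110,8,10,0,0,0],[125,10,35,0,0,0],[125,10,65,0,0,0],[125,10,85,0,0,0],[125,10,95,0,0,0],[125,10,98,0,0,0]]])

```text
time: 8.98
tcp_pos: [0.3928, 0.2191, 0.0395]
orientation: [0.066, 0.998, -0.001, -0.001]
wrist_force: [0.6, -0.7, -2.0]
gripper_width: 0.0099
```

Run:
```python
from h import *
import pickle
go(.395,.22,.03,1.438)
p=arm.read_camera("side"); pickle.dump(p,open("side7.pkl","wb")); save(p,"s7.png",(110,110,220,200),7)
```

```text
t 8.98 pos [0.3928 0.2191 0.0395] yang 1.4388 tilt [-0.0031 -0.0021 -1.    ] F [ 0.6 -0.7 -2. ] w 0.0099 j [-0.61  0.64 -0.04  2.36  0.14  0.15  0.66]
MOVE [-2.1  1.2  9.5] [-0.14 -0.16  0.05]
```

View pics/s7.png

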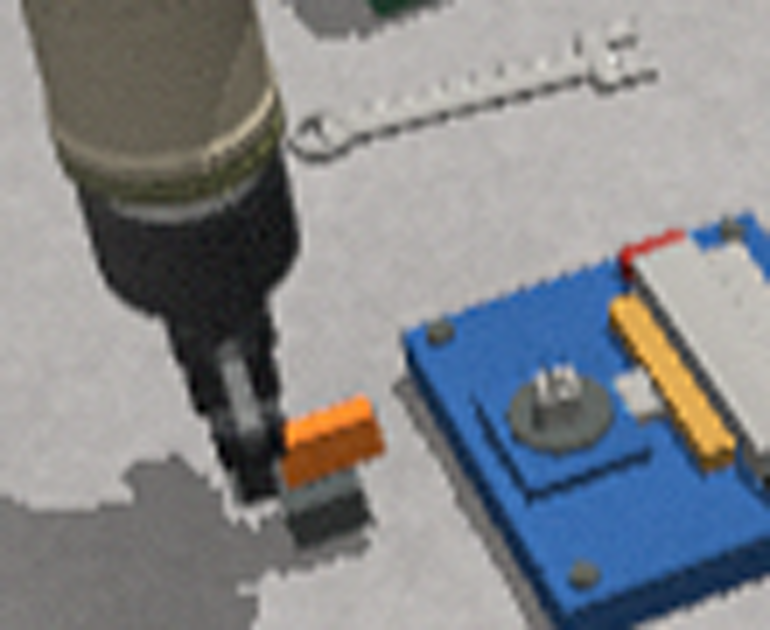

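Emit:
step_arm(plan=[[[-12,0,3,0,0,0],[-15,0,6,0,0,0],[-15,0,8,0,0,0],[-15,0,10,0,0,0],[-15,0,11,0,0,0]]])

```text
time: 9.45
tcp_pos: [0.4089, 0.2173, 0.031]
orientation: [0.067, 0.998, 0.0, 0.0]
wrist_force: [-1.0, 0.7, -3.2]
gripper_width: 0.0099
```

Emit:
step_arm(plan=[[[0,0,1.5,0,0,0],[0,0,3,0,0,0],[0,0,3,0,0,0]]])

```text
time: 9.7
tcp_pos: [0.4087, 0.2175, 0.0279]
orientation: [0.066, 0.998, 0.0, 0.0]
wrist_force: [-0.2, -0.8, 1.3]
gripper_width: 0.0097
```

Run:
```python
from h import *
go(.395,.22,.03,1.438)
```

```text
t 9.7 pos [0.4087 0.2175 0.0279] yang 1.4382 tilt [ 1.e-04  1.e-04 -1.e+00] F [-0.2 -0.8  1.3] w 0.0097 j [-0.59  0.66 -0.04  2.34  0.16  0.14  0.67]
MOVE [13.9  0.7 -2.1] [0.   0.01 0.01]
```

Emit:
step_arm(plan=[[[0,0,0,0,0,0],[0,0,0,0,0,0],[0,0,0,0,0,0],[0,0,-10,0,0,0],[0,0,-40,0,0,0],[0,0,-75,0,0,0],[0,0,-75,0,0,0]]], hand=85)

```text
time: 10.28
tcp_pos: [0.4103, 0.2182, 0.1072]
orientation: [0.067, 0.998, 0.002, 0.002]
wrist_force: [0.2, 0.3, -0.2]
gripper_width: 0.0849
```

Run:
```python
from h import *
import pickle
go(.433,.2145,.105,-.133)
for n,c,k in(("side",(110,110,220,200),7),("top",(150,170,250,270),6)):
    p=arm.read_camera(n); pickle.dump(p,open(n+"8.pkl","wb")); save(p,n[0]+"8.png",c,k)
```

```text
t 10.28 pos [0.4103 0.2182 0.1072] yang 1.4376 tilt [ 0.0049  0.0029 -1.    ] F [ 0.2  0.3 -0.2] w 0.0849 j [-0.54  0.5  -0.09  2.29  0.13  0.34  0.69]
MOVE [-23.   -0.6   2.3] [3.600e-01 4.000e-02 8.999e+01]
```

View pics/s8.png

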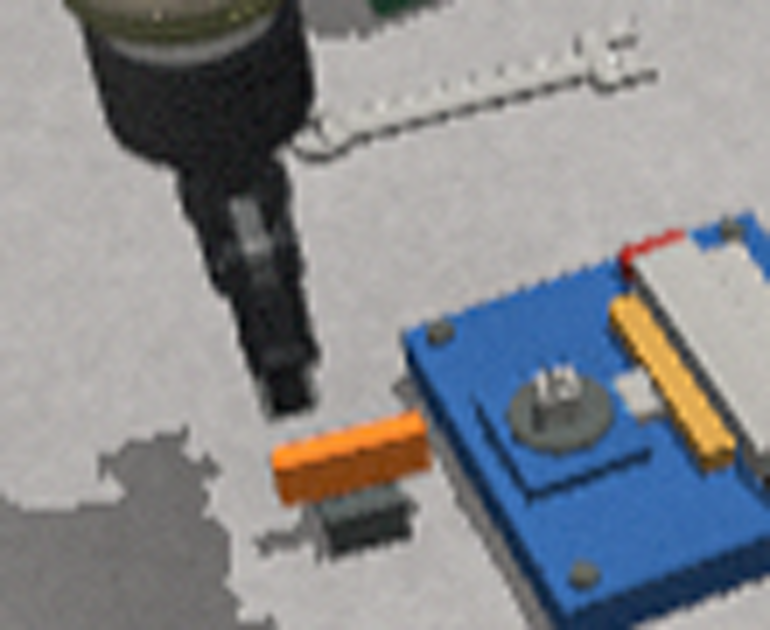

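View pics/t8.png

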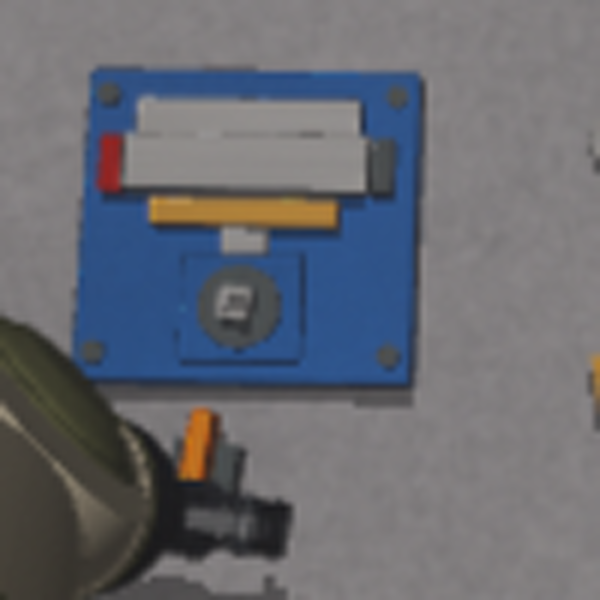

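```bash
cat > fit9.py <<'E'
from fit import *
import pickle
t=pickle.load(open("top8.pkl","rb")); s=pickle.load(open("side8.pkl","rb"))
org=lambda i:((i[...,0]>1.7*i[...,2]+12)&(i[...,0]>1.25*i[...,1])&(i[...,0]>50)).astype(float)
rs=(142,160,178,190); rt=(172,230,195,258)
ms=mask(s,org,rs); mt=mask(t,org,rt)
hb=box(.012,.064,.024,.052)
for ya in(1.437,None):
  for nm,p,m,r_ in(("side",s,ms,rs),("top",t,mt,rt)):
    f=lambda q:np.abs((k:=sil(p,place(hb,[q[0],q[1],ya if ya else q[2]],0),r_))-m).sum()/m.sum()
    x0=np.array([.433,.2145,1.437])[: 2 if ya else 3]; S=[x0]+[x0+np.eye(len(x0))[i]*(.006,.006,.15)[i] for i in range(len(x0))]
    r=minimize(f,x0,method="Nelder-Mead",options=dict(initial_simplex=S,xatol=1e-5,fatol=1e-5)); print(nm,ya,np.round(r.x,4),round(r.fun,3))
E
python3 fit9.py
python3 - <<'E'
import pickle,sys
sys.path.insert(0,'.')
from h import *
save(pickle.load(open("side8.pkl","rb")),"../pics/s8z.png",(142,150,202,195),12)
E
```

```text
side 1.437 [0.434 0.217] 0.186
top 1.437 [0.4297 0.2147] 1.231
side None [0.4341 0.2168 1.3971] 0.181
top None [0.4298 0.2146 1.547 ] 1.212
```

View pics/s8z.png

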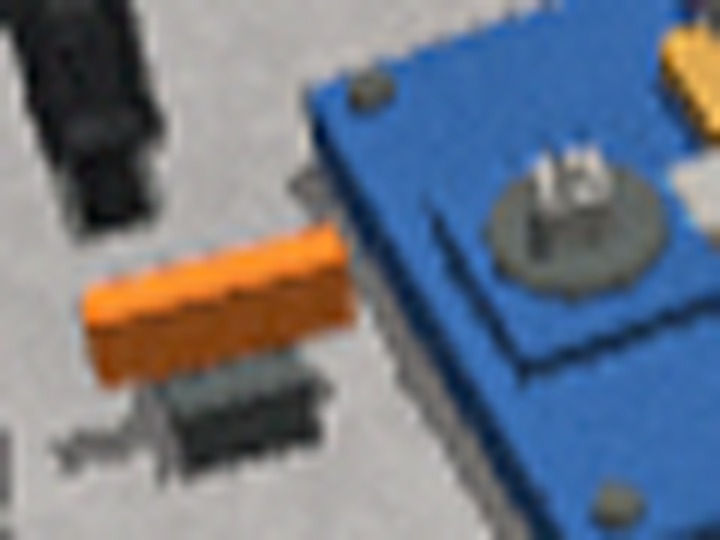

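```bash
sed -i 's/rt=(172,230,195,258)/rt=(177,232,192,254)/; s/^hb=/org2=lambda i:((i[...,0]>1.7*i[...,2]+40)\&(i[...,0]>1.4*i[...,1])).astype(float)\nmt=mask(t,org2,rt); print(mt.mean(),mt.shape); cv2.imwrite("pics\/mt8.png",cv2.resize(mt*255,None,fx=4,fy=4))\nhb=/' fit9.py; python3 fit9.py
```

```text
0.1384469696969697 (88, 60)
side 1.437 [0.434 0.217] 0.186
top 1.437 [0.4287 0.2145] 1.054
side None [0.4341 0.2168 1.3971] 0.181
top None [0.4293 0.2136 1.5989] 1.033[ WARN:0@0.810] global loadsave.cpp:1063 imwrite_ Unsupported depth image for selected encoder is fallbacked to CV_8U.
```

View pics/mt8.png

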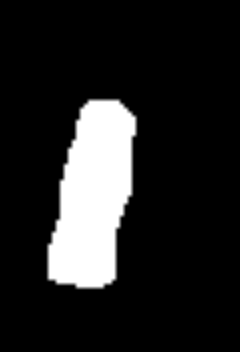

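Emit:
step_arm(plan=[[[-23,0,0,0,0,90],[-23,0,0,0,0,90],[-23,0,0,0,0,90],[-23,0,0,0,0,90],[-23,0,0,0,0,90],[-23,0,0,0,0,90],[-23,0,0,0,0,90],[-23,0,0,0,0,90],[-23,0,0,0,0,90],[-23,0,0,0,0,90],[-23,0,0,0,0,90],[-23,0,0,0,0,90]]])

```text
time: 11.38
tcp_pos: [0.4312, 0.2139, 0.1017]
orientation: [0.731, 0.683, -0.001, 0.0]
wrist_force: [0.2, 0.2, -0.7]
gripper_width: 0.0851
```

Emit:
step_arm(plan=[[[0,0,0,0,0,4.1],[0,0,0,0,0,4.1],[0,0,0,0,0,4.1]]])

```text
time: 11.63
tcp_pos: [0.4312, 0.2142, 0.102]
orientation: [0.752, 0.659, -0.001, 0.0]
wrist_force: [0.6, 0.3, 0.3]
gripper_width: 0.0851
```

Run:
```python
from h import *
go(.433,.2142,.030,-.133)
```

```text
t 11.63 pos [0.4312 0.2142 0.102 ] yang -0.1305 tilt [-8.0e-04 -1.8e-03 -1.0e+00] F [0.6 0.3 0.3] w 0.0851 j [-0.8   0.55  0.31  2.27 -0.44  0.38 -0.25]
MOVE [ 0.4  1.8 72. ] [-0.03  0.11  0.14]
```

Emit:
step_arm(plan=[[[0.4,1.8,30,0,0,0],[0.4,1.8,55,0,0,0],[0.4,1.8,66,0,0,0],[0.4,1.8,70,0,0,0],[0.4,1.8,70,0,0,0]]])

```text
time: 12.05
tcp_pos: [0.433, 0.2139, 0.0318]
orientation: [0.752, 0.659, -0.001, -0.0]
wrist_force: [0.6, -0.6, -0.1]
gripper_width: 0.0855
```

Emit:
step_arm(plan=[[[0,0,0,0,0,0],[0,0,0,0,0,0],[0,0,0,0,0,0],[0,0,0,0,0,0],[0,0,0,0,0,0],[0,0,0,0,0,0]]], hand=0, grip_force=60)

```text
time: 12.55
tcp_pos: [0.4336, 0.2146, 0.0341]
orientation: [0.753, 0.659, 0.001, 0.0]
wrist_force: [-1.1, -0.7, 4.4]
gripper_width: 0.0623
```

Run:
```python
from h import *
import pickle
go(.433,.2142,.1,-.133)
for n,c,k in(("side",(120,120,220,200),7),):
    p=arm.read_camera(n); pickle.dump(p,open(n+"9.pkl","wb")); save(p,n[0]+"9.png",c,k)
```

```text
t 12.55 pos [0.4336 0.2146 0.0341] yang -0.1329 tilt [ 1.3e-03  8.0e-04 -1.0e+00] F [-1.1 -0.7  4.4] w 0.0623 j [-0.69  0.67  0.16  2.3  -0.52  0.2  -0.18]
MOVE [ -0.5  -0.4 -65.9] [ 0.07 -0.05  0.01]
```

View pics/s9.png

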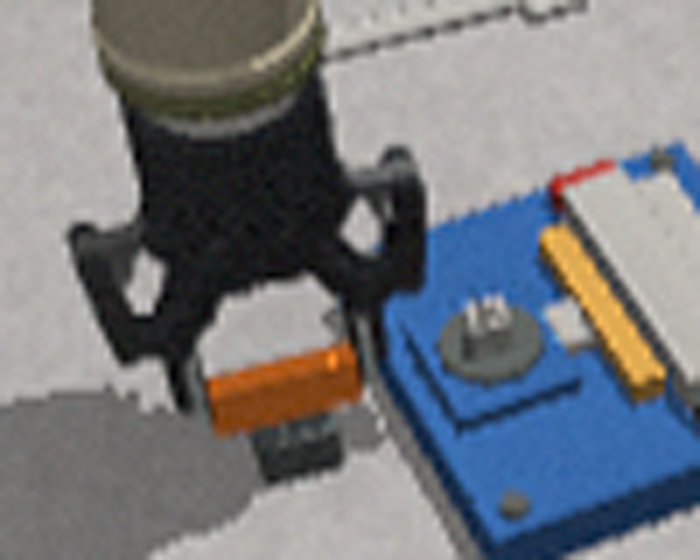

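```bash
cat > fit10.py <<'E'
from fit import *
import pickle
s=pickle.load(open("side9.pkl","rb"))
org=lambda i:((i[...,0]>1.7*i[...,2]+12)&(i[...,0]>1.25*i[...,1])&(i[...,0]>50)).astype(float)
rs=(144,164,178,190)
m=mask(s,org,rs); n,l,st,_=cv2.connectedComponentsWithStats(m.astype(np.uint8)); m=(l==1+np.argmax(st[1:,4])).astype(float)
ys,xs=np.nonzero(m); hl=cv2.convexHull(np.c_[xs,ys].astype(np.int32)); mh=np.zeros(m.shape,np.uint8); cv2.fillConvexPoly(mh,hl,1)
hb=box(.012,.064,.024,.052)
for mm in(m,mh):
    f=lambda q:np.abs((k:=sil(s,place(hb,[q[0],q[1],1.437],0),rs))-mm).sum()/mm.sum()
    r=minimize(f,[.433,.2145],method="Nelder-Mead",options=dict(initial_simplex=[[.433,.2145],[.439,.2145],[.433,.2205]],xatol=1e-5,fatol=1e-5)); print(r.x,r.fun)
E
python3 fit10.py
```

```text
[0.43528016 0.21633442] 0.21261914037138036
[0.43497232 0.21649493] 0.13984691854969047
```

Emit:
step_arm(plan=[[[0,0,-20,0,0,0],[0,0,-50,0,0,0],[0,0,-85,0,0,0],[0,0,-100,0,0,0],[0,0,-100,0,0,0]]], grip_force=80)

```text
time: 13.02
tcp_pos: [0.4347, 0.2155, 0.1366]
orientation: [0.752, 0.659, 0.003, 0.0]
wrist_force: [-0.2, 0.0, -1.3]
gripper_width: 0.061
```

Run:
```python
from h import *
go(.518,.194,.105,-.140)
```

```text
t 13.02 pos [0.4347 0.2155 0.1366] yang -0.1328 tilt [ 0.0052  0.0037 -1.    ] F [-0.2  0.  -1.3] w 0.061 j [-0.85  0.49  0.38  2.25 -0.41  0.46 -0.27]
MOVE [-10.4  85.2  32. ] [ 0.27 -0.25  0.41]
```

Emit:
step_arm(plan=[[[-10.4,30,0,0,0,0.4],[-10.4,60,0,0,0,0.4],[-10.4,85,5,0,0,0.4],[-10.4,85,20,0,0,0.4],[-10.4,85,32,0,0,0.4],[-10.4,85,32,0,0,0.4],[-10.4,85,32,0,0,0.4]]])

```text
time: 13.6
tcp_pos: [0.5155, 0.1926, 0.1001]
orientation: [0.755, 0.656, -0.001, -0.0]
wrist_force: [0.0, -0.6, -1.4]
gripper_width: 0.0614
```

Run:
```python
from h import *
import pickle
go(.518,.194,.09,-.140); print(arm.read_state()["wrist_torque"])
p=arm.read_camera("side"); pickle.dump(p,open("side10.pkl","wb")); save(p,"s10.png",(160,115,220,180),11)
```

```text
t 13.6 pos [0.5155 0.1926 0.1001] yang -0.1404 tilt [-1.9e-03 -8.0e-04 -1.0e+00] F [ 0.  -0.6 -1.4] w 0.0614 j [-0.69  0.61  0.34  2.12 -0.43  0.48 -0.17]
MOVE [ 1.8  2.3 10.1] [-0.1   0.06 -0.02]
[ 0.05689601 -0.00526334  0.00582289]
```

View pics/s10.png

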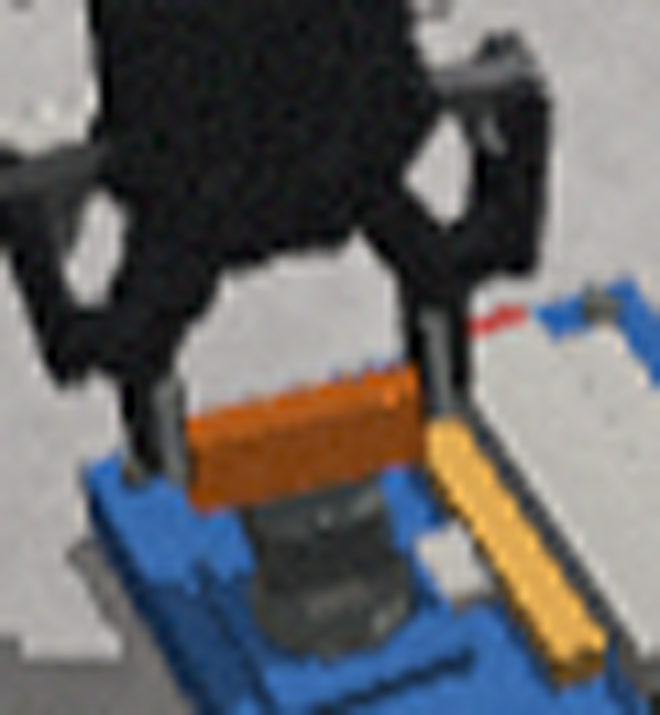

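```bash
cat > fit11.py <<'E'
from fit import *
import pickle,sys
def wingside(pk,rs,z,ya,x0):
    s=pickle.load(open(pk,"rb"))
    org=lambda i:((i[...,0]>1.7*i[...,2]+12)&(i[...,0]>1.6*i[...,1])&(i[...,0]>50)).astype(float)
    m=mask(s,org,rs); n,l,st,_=cv2.connectedComponentsWithStats(m.astype(np.uint8)); m=(l==1+np.argmax(st[1:,4])).astype(float)
    ys,xs=np.nonzero(m); hl=cv2.convexHull(np.c_[xs,ys].astype(np.int32)); mh=np.zeros(m.shape,np.uint8); cv2.fillConvexPoly(mh,hl,1)
    hb=box(.012,.064,.024,.052)
    f=lambda q:np.abs((k:=sil(s,place(hb,[q[0],q[1],ya],z),rs))-mh).sum()/mh.sum()
    x0=np.array(x0)
    r=minimize(f,x0,method="Nelder-Mead",options=dict(initial_simplex=[x0,x0+[.006,0],x0+[0,.006]],xatol=1e-5,fatol=1e-5))
    im=np.stack([m*255,sil(s,place(hb,[*r.x,ya],z),rs)*255,mh*255],-1).astype(np.uint8); cv2.imwrite("pics/wf.png",cv2.resize(im,None,fx=3,fy=3))
    return r.x,r.fun
if __name__=="__main__": print(wingside("side10.pkl",(172,143,202,165),.066,1.43,[.5155,.1926]))
E
python3 fit11.py
```

```text
(array([0.518875, 0.19335 ]), np.float64(0.21433067053982088))
```

View pics/wf.png

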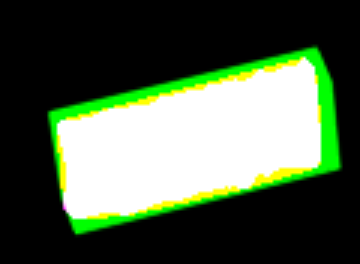

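Run:
```python
from fit import *
import pickle
s=pickle.load(open("side10.pkl","rb"))
c=(176,148,204,178);k=20
im=cv2.cvtColor(np.array(s["color"]),cv2.COLOR_RGB2BGR)[c[1]:c[3],c[0]:c[2]].astype(float)
im=np.clip(im*1.9,0,255).astype(np.uint8)
im=cv2.resize(im,None,fx=k,fy=k,interpolation=cv2.INTER_CUBIC)
ang=np.linspace(0,2*np.pi,40)
for (x,y,zc),col in(((.5198,.1952,.046),(0,255,255)),((.5209,.1987,.042),(255,0,255))):
    X=np.c_[x+.022*np.cos(ang),y+.022*np.sin(ang),zc+0*ang]
    for a in ((proj(s,X)-[c[0],c[1]]+.5)*k-.5): cv2.circle(im,tuple(int(i) for i in a),1,col,-1)
    X=place(np.array([(-17,17,0),(-17,-17,0),(17,-17,0),(-17,17,24),(-17,-17,24)])/1000.,[x,y,1.43],.066)
    for a in ((proj(s,X)-[c[0],c[1]]+.5)*k-.5): cv2.circle(im,tuple(int(i) for i in a),4,col,-1)
cv2.imwrite("pics/s10z.png",im)
```

```text
(no output)
```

View pics/s10z.png

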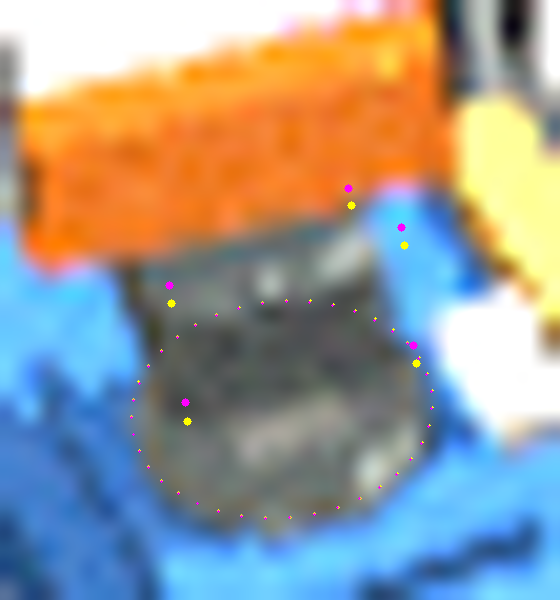

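Run:
```python
from h import *
go(.519,.1942,.096,-.140)
```

```text
t 13.65 pos [0.5159 0.1928 0.1008] yang -0.1404 tilt [-8.e-04 -3.e-04 -1.e+00] F [-0.1  1.  -1.9] w 0.0612 j [-0.69  0.61  0.34  2.12 -0.43  0.48 -0.17]
MOVE [1.8 2.9 4.7] [-0.04  0.02 -0.03]
```

Emit:
step_arm(plan=[[[1,2,0,0,0,0],[1.8,2.9,2,0,0,0],[1.8,2.9,4,0,0,0],[1.8,2.9,6,0,0,0],[1.8,2.9,8,0,0,0],[1.8,2.9,8,0,0,0]]])

```text
time: 14.15
tcp_pos: [0.5192, 0.1944, 0.0926]
orientation: [0.755, 0.656, -0.0, -0.0]
wrist_force: [0.8, 0.7, -2.0]
gripper_width: 0.0612
```

Run:
```python
from h import *
go(.519,.1942,.090,-.140); print(arm.read_state()["wrist_torque"])
```

```text
t 14.15 pos [0.5192 0.1944 0.0926] yang -0.1403 tilt [-3.e-04 -1.e-04 -1.e+00] F [ 0.8  0.7 -2. ] w 0.0612 j [-0.68  0.62  0.33  2.12 -0.43  0.46 -0.16]
MOVE [-0.2 -0.2  2.6] [-0.02  0.01 -0.02]
[0.20285828 0.0288549  0.03443275]
```

Emit:
step_arm(plan=[[[0,0,1.5,0,0,0],[0,0,3,0,0,0],[0,0,4.5,0,0,0],[0,0,4.5,0,0,0]]])

```text
time: 14.48
tcp_pos: [0.5193, 0.1944, 0.0881]
orientation: [0.755, 0.656, -0.0, -0.0]
wrist_force: [-0.6, 1.1, -3.1]
gripper_width: 0.0613
```

Run:
```python
from h import *
import pickle
go(.519,.1942,.080,-.140); print(arm.read_state()["wrist_torque"])
p=arm.read_camera("side"); pickle.dump(p,open("side11.pkl","wb")); save(p,"s11.png",(176,140,210,180),16)
```

```text
t 14.48 pos [0.5193 0.1944 0.0881] yang -0.1404 tilt [-4.e-04 -1.e-04 -1.e+00] F [-0.6  1.1 -3.1] w 0.0613 j [-0.68  0.63  0.32  2.12 -0.44  0.46 -0.16]
MOVE [-0.2 -0.2  8.1] [-0.02  0.01 -0.02]
[ 0.25272393  0.15733171 -0.019619  ]
```

View pics/s11.png

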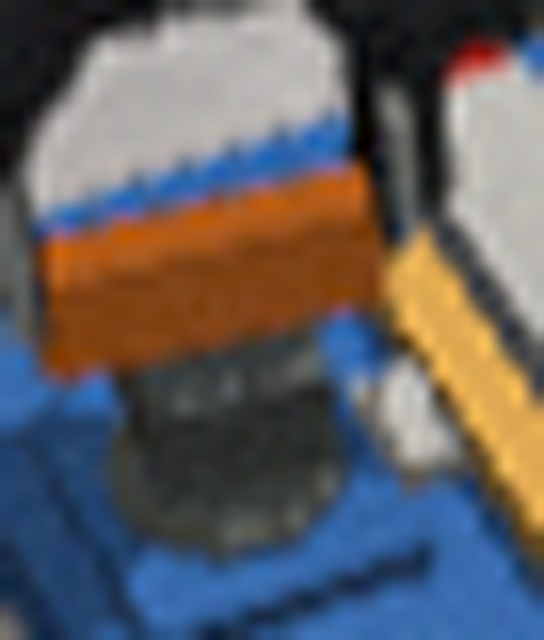

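Emit:
step_arm(plan=[[[0,0,1.5,0,0,0],[0,0,3,0,0,0],[0,0,4.5,0,0,0],[0,0,6,0,0,0],[0,0,6,0,0,0]]])

```text
time: 14.95
tcp_pos: [0.5193, 0.1943, 0.082]
orientation: [0.755, 0.656, -0.0, -0.0]
wrist_force: [-1.0, 2.2, -3.3]
gripper_width: 0.0613
```

Emit:
step_arm(plan=[[[0,0,1.2,0,0,0],[0,0,2.4,0,0,0],[0,0,3.6,0,0,0],[0,0,3.6,0,0,0]]])

```text
time: 15.28
tcp_pos: [0.5193, 0.1944, 0.0785]
orientation: [0.755, 0.656, -0.0, -0.0]
wrist_force: [-2.0, 2.3, -3.0]
gripper_width: 0.061
```

Run:
```python
from h import *
import pickle
go(.519,.1942,.070,-.140); print(arm.read_state()["wrist_torque"])
p=arm.read_camera("side"); pickle.dump(p,open("side12.pkl","wb")); save(p,"s12.png",(176,140,210,180),16)
```

```text
t 15.28 pos [0.5193 0.1944 0.0785] yang -0.1404 tilt [-3.e-04 -0.e+00 -1.e+00] F [-2.   2.3 -3. ] w 0.061 j [-0.67  0.64  0.31  2.13 -0.45  0.43 -0.15]
MOVE [-0.2 -0.3  8.5] [-0.02  0.   -0.03]
[ 0.38851762  0.41662962 -0.00739689]
```

View pics/s12.png

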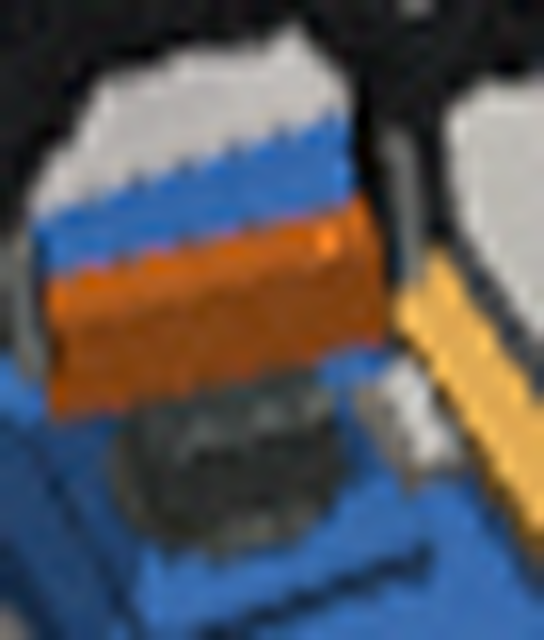

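Emit:
step_arm(plan=[[[0,0,1,0,0,0],[0,0,2,0,0,0],[0,0,3,0,0,0],[0,0,4,0,0,0],[0,0,4,0,0,0]]])

```text
time: 15.75
tcp_pos: [0.5194, 0.1947, 0.078]
orientation: [0.755, 0.656, 0.001, -0.001]
wrist_force: [-11.9, 0.7, 44.7]
gripper_width: 0.0614
```

Emit:
step_arm(plan=[[[0,0,-2.5,0,0,0],[0,0,-2.5,0,0,0],[0,0,-2.5,0,0,0]]])

```text
time: 16.0
tcp_pos: [0.5194, 0.1946, 0.0782]
orientation: [0.755, 0.656, 0.0, -0.0]
wrist_force: [-5.7, 0.7, 18.8]
gripper_width: 0.0611
```

Run:
```python
from h import *
import pickle
go(.519,.1942,.070,-1.28); print(arm.read_state()["wrist_torque"])
p=arm.read_camera("side"); pickle.dump(p,open("side13.pkl","wb")); save(p,"s13.png",(176,140,210,180),16)
```

```text
t 16.0 pos [0.5194 0.1946 0.0782] yang -0.1405 tilt [ 3.0e-04  1.1e-03 -1.0e+00] F [-5.7  0.7 18.8] w 0.0611 j [-0.67  0.64  0.31  2.13 -0.45  0.43 -0.15]
MOVE [-0.5 -0.3  8.2] [-3.000e-02 -6.000e-02  6.529e+01]
[ 0.36898163  1.52121815 -0.04879855]
```

View pics/s13.png

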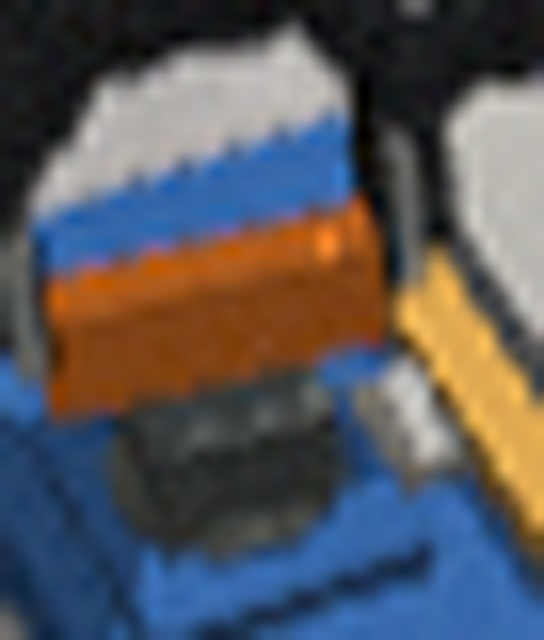

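Emit:
step_arm(plan=[[[0,0,0,0,0,4],[0,0,0,0,0,9],[0,0,0,0,0,14],[0,0,0,0,0,19],[0,0,0,0,0,24],[0,0,0,0,0,29],[0,0,0,0,0,34],[0,0,0,0,0,34]]])

```text
time: 16.72
tcp_pos: [0.5191, 0.1943, 0.0782]
orientation: [0.915, 0.404, -0.0, -0.0]
wrist_force: [-6.6, 1.6, 22.7]
gripper_width: 0.0613
```

Run:
```python
from h import *
import pickle
go(.519,.1942,.070,-1.28); print(arm.read_state()["wrist_torque"])
p=arm.read_camera("side"); pickle.dump(p,open("side14.pkl","wb")); save(p,"s14.png",(160,125,230,185),11)
```

```text
t 16.72 pos [0.5191 0.1943 0.0782] yang -0.7393 tilt [-4.e-04  8.e-04 -1.e+00] F [-6.6  1.6 22.7] w 0.0613 j [-0.77  0.67  0.47  2.13 -0.66  0.48 -0.53]
MOVE [-0.2  0.   8.2] [-5.000e-02 -1.000e-02  3.098e+01]
[ 0.28271901  1.72854786 -0.13761273]
```

View pics/s14.png

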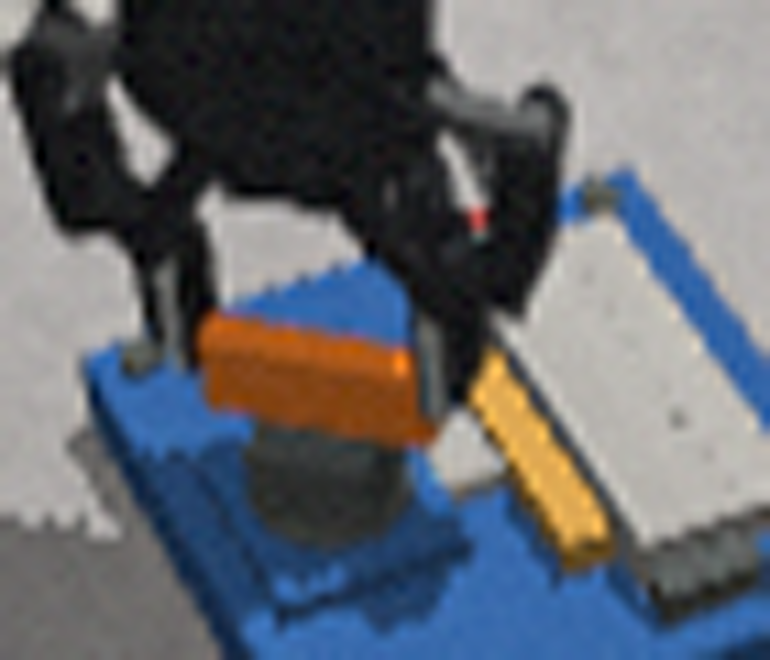

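Emit:
step_arm(plan=[[[0,0,0,0,0,5],[0,0,0,0,0,10],[0,0,0,0,0,15],[0,0,0,0,0,20],[0,0,0,0,0,25],[0,0,0,0,0,29],[0,0,0,0,0,31],[0,0,0,0,0,31]]], grip_force=110)

```text
time: 17.43
tcp_pos: [0.5192, 0.195, 0.0784]
orientation: [0.989, 0.147, 0.0, -0.001]
wrist_force: [-8.7, 4.0, 24.4]
gripper_width: 0.0609
```

Run:
```python
from h import *
import pickle
go(.519,.1942,.070,-1.28); print(arm.read_state()["wrist_torque"])
p=arm.read_camera("side"); pickle.dump(p,open("side15.pkl","wb")); save(p,"s15.png",(160,125,230,185),11)
```

```text
t 17.43 pos [0.5192 0.195  0.0784] yang -1.2763 tilt [-3.0e-04  1.9e-03 -1.0e+00] F [-8.7  4.  24.4] w 0.0609 j [-0.86  0.71  0.62  2.14 -0.82  0.54 -0.9 ]
MOVE [-0.4  0.7  8.4] [-0.11 -0.02  0.21]
[0.71128099 1.83302768 0.06439681]
```

View pics/s15.png

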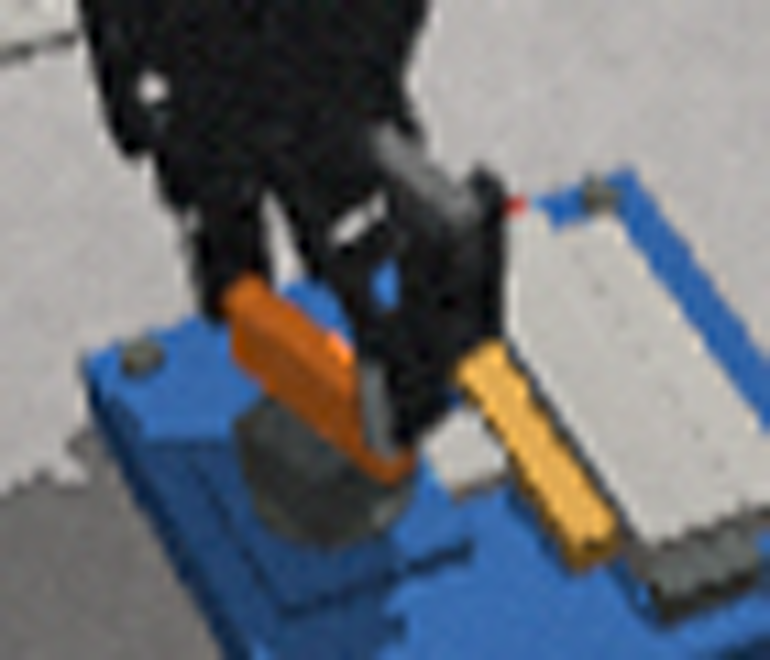

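Run:
```python
from fit import *
import pickle
a=[]
for k in("side0","side13","side14","side15"):
    p=pickle.load(open(k+".pkl","rb")); c=(186,148,232,182)
    im=cv2.cvtColor(np.array(p["color"]),cv2.COLOR_RGB2BGR)[c[1]:c[3],c[0]:c[2]]
    a.append(cv2.resize(im,None,fx=8,fy=8,interpolation=cv2.INTER_CUBIC))
    br=mask(p,lambda i:((i[...,0]>1.5*i[...,2])&(i[...,1]>.6*i[...,0])&(i[...,0]>120)).astype(float),c)
    # right edge of brass along rows
    ys,xs=np.nonzero(br); print(k,len(xs),np.round([xs.mean()/4+c[0],ys.mean()/4+c[1]],2),[ (r, xs[ys==r].min()/4+c[0],xs[ys==r].max()/4+c[0]) for r in (80,90,100,110) if (ys==r).any()])
cv2.imwrite("pics/jaw.png",np.vstack([np.hstack(a[:2]),np.hstack(a[2:])]))
p=arm.read_camera("top"); pickle.dump(p,open("top15.pkl","wb")); save(p,"t15.png",(150,170,250,270),6)
```

```text
side0 2042 [205.88 163.57] [(80, np.float64(206.0), np.float64(211.5)), (90, np.float64(207.75), np.float64(213.25)), (100, np.float64(209.25), np.float64(215.0))]
side13 1679 [207.04 165.59] [(80, np.float64(206.0), np.float64(211.5)), (90, np.float64(207.75), np.float64(213.25)), (100, np.float64(209.0), np.float64(215.0))]
side14 1474 [208.16 166.12] [(80, np.float64(207.0), np.float64(212.5)), (90, np.float64(208.75), np.float64(214.25)), (100, np.float64(210.0), np.float64(215.0))]
side15 1538 [208.16 165.28] [(80, np.float64(207.5), np.float64(212.75)), (90, np.float64(209.25), np.float64(214.5)), (100, np.float64(210.75), np.float64(215.5))]
```

View pics/jaw.png

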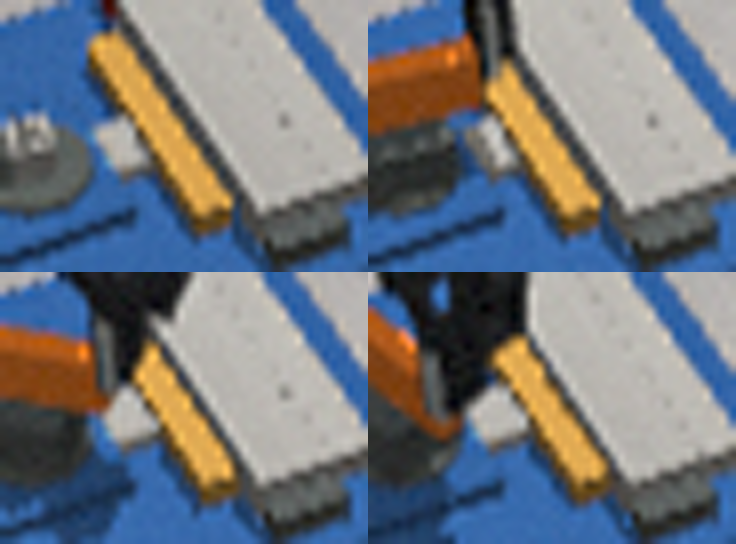

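View pics/t15.png

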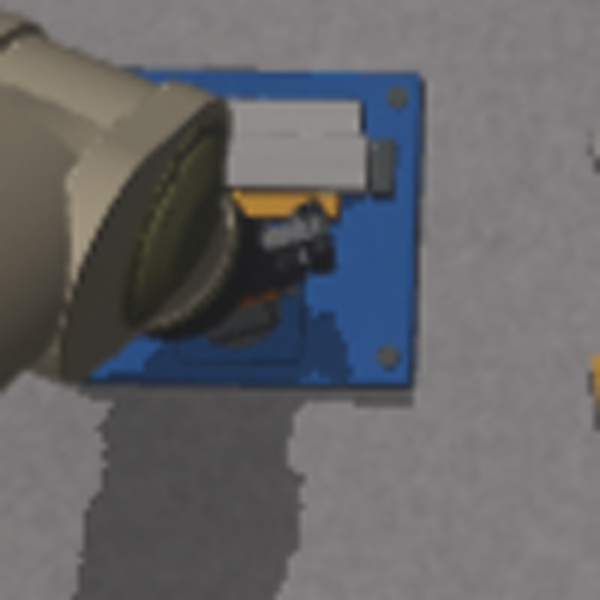

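Emit:
step_arm(plan=[[[0,0,0,0,0,2],[0,0,0,0,0,4],[0,0,0,0,0,4],[0,0,0,0,0,4]]])

```text
time: 17.87
tcp_pos: [0.5192, 0.195, 0.0784]
orientation: [0.994, 0.113, -0.0, -0.001]
wrist_force: [-8.3, 3.0, 24.3]
gripper_width: 0.0605
```

Run:
```python
from h import *
import pickle
go(.519,.1942,.070,-1.28); print(arm.read_state()["wrist_torque"])
p=arm.read_camera("side"); pickle.dump(p,open("side16.pkl","wb")); save(p,"s16.png",(160,125,230,185),11)
```

```text
t 17.87 pos [0.5192 0.195  0.0784] yang -1.3437 tilt [-3.0e-04  2.1e-03 -1.0e+00] F [-8.3  3.  24.3] w 0.0605 j [-0.87  0.72  0.63  2.14 -0.84  0.55 -0.95]
MOVE [-0.4  0.8  8.4] [-0.12 -0.01 -3.65]
[0.66490023 1.80233023 0.24689911]
```

View pics/s16.png

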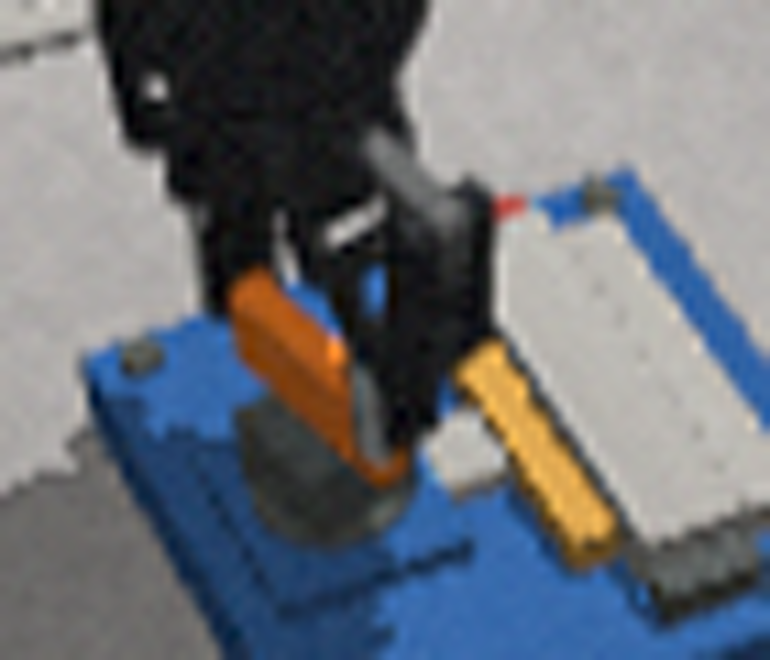

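Emit:
step_arm(plan=[[[0,0,0,0,0,2],[0,0,0,0,0,4],[0,0,0,0,0,4],[0,0,0,0,0,4]]])

```text
time: 18.25
tcp_pos: [0.5192, 0.195, 0.0784]
orientation: [0.997, 0.079, -0.0, -0.001]
wrist_force: [-8.6, 3.5, 23.6]
gripper_width: 0.0603
```

Run:
```python
from h import *
import pickle
go(.519,.1942,.070,-1.28); print(arm.read_state()["wrist_torque"])
p=arm.read_camera("side"); pickle.dump(p,open("side17.pkl","wb")); save(p,"s17.png",(160,125,230,185),11)
```

```text
t 18.25 pos [0.5192 0.195  0.0784] yang -1.4127 tilt [-4.e-04  2.e-03 -1.e+00] F [-8.6  3.5 23.6] w 0.0603 j [-0.88  0.72  0.65  2.14 -0.86  0.56 -1.  ]
MOVE [-0.3  0.8  8.4] [-0.11 -0.01 -7.6 ]
[0.68719608 1.80029299 0.55646713]
```

View pics/s17.png

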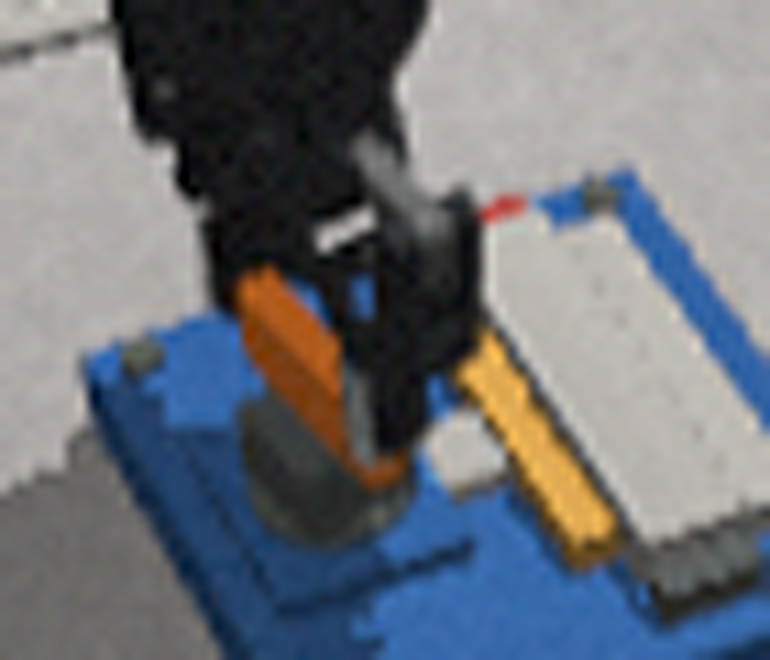

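Emit:
step_arm(plan=[[[0,0,-1.5,0,0,0],[0,0,-1.5,0,0,0]]])

```text
time: 18.47
tcp_pos: [0.519, 0.195, 0.0787]
orientation: [0.997, 0.079, -0.0, -0.0]
wrist_force: [-5.6, 4.0, 7.8]
gripper_width: 0.0602
```

Emit:
step_arm(plan=[[[0,0,0,0,0,0],[0,0,0,0,0,0],[0,0,0,0,0,0],[0,0,0,0,0,0],[0,0,-15,0,0,0],[0,0,-45,0,0,0],[0,0,-85,0,0,0],[0,0,-90,0,0,0]]], hand=85)

```text
time: 19.13
tcp_pos: [0.5221, 0.1934, 0.1735]
orientation: [0.997, 0.077, 0.003, -0.0]
wrist_force: [1.6, 0.7, -0.2]
gripper_width: 0.085
```

Run:
```python
from h import *
import pickle
go(.6486,-.1995,.15,.52); print(arm.read_state()["wrist_torque"])
for n,c,k in(("side",(160,125,230,185),11),("top",(150,170,250,270),6)):
    p=arm.read_camera(n); pickle.dump(p,open(n+"18.pkl","wb")); save(p,n[0]+"18.png",c,k)
```

```text
t 19.13 pos [0.5221 0.1934 0.1735] yang -1.4167 tilt [ 0.006   0.0014 -1.    ] F [ 1.6  0.7 -0.2] w 0.085 j [-1.    0.61  0.84  2.08 -0.68  0.74 -1.14]
MOVE [ 64.6 407.7  23.7] [   0.32   -0.26 -110.97]
[ 0.01394897 -0.06028982  0.02628578]
```

View pics/s18.png

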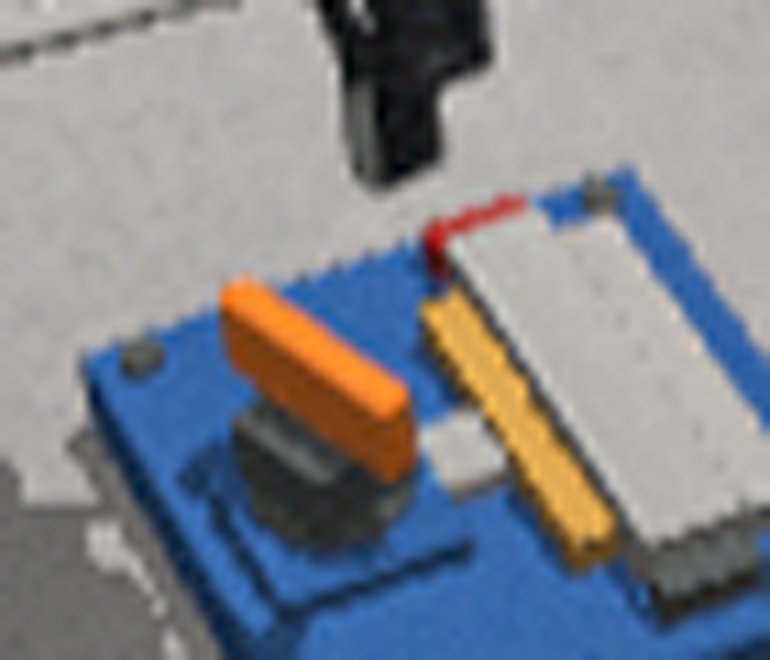

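```bash
cat > fit12.py <<'E'
from fit import *
import pickle
s=pickle.load(open("side18.pkl","rb")); rs=(176,148,202,174)
org=lambda i:((i[...,0]>1.7*i[...,2]+12)&(i[...,0]>1.6*i[...,1])&(i[...,0]>50)).astype(float)
m=mask(s,org,rs); hb=box(.012,.064,.024,.052)
for z in(.044,.046,.050):
    f=lambda q:np.abs(sil(s,place(hb,q,z),rs)-m).sum()/m.sum()
    best=min((minimize(f,x0,method="Nelder-Mead",options=dict(initial_simplex=[x0,x0+[.006,0,0],x0+[0,.006,0],x0+[0,0,.2]],xatol=1e-5,fatol=1e-5)) for x0 in [np.array([.52,.196,y]) for y in(.1,.3,.5)]),key=lambda r:r.fun)
    print(z,best.x,best.fun)
E
python3 fit12.py
```

```text
0.044 [0.52003109 0.19778362 0.22517832] 0.2309661522707818
0.046 [0.51937316 0.19562652 0.22251427] 0.2350077199382405
0.05 [0.51803975 0.19158852 0.21739406] 0.24334685322517421
```

View pics/t18.png

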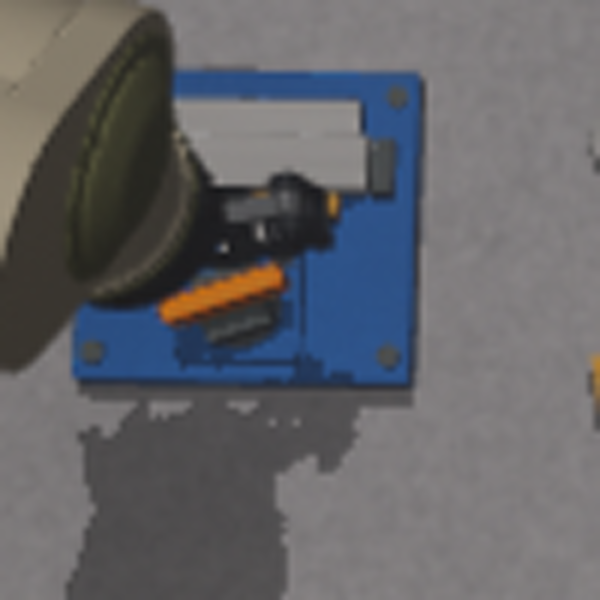

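Emit:
step_arm(plan=[[[65,407,10,0,0,-111],[65,407,10,0,0,-111],[65,407,10,0,0,-111],[65,407,10,0,0,-111],[65,407,10,0,0,-111],[65,407,10,0,0,-111],[65,407,10,0,0,-111],[65,407,10,0,0,-111],[65,407,10,0,0,-111],[65,407,10,0,0,-111],[65,407,10,0,0,-111],[65,407,10,0,0,-111]]])

```text
time: 20.23
tcp_pos: [0.6462, -0.2014, 0.1569]
orientation: [0.676, 0.737, -0.0, -0.0]
wrist_force: [0.3, 1.7, 0.2]
gripper_width: 0.0849
```

Emit:
step_arm(plan=[[[0,0,0,0,0,-25],[0,0,0,0,0,-25],[0,0,0,0,0,-25],[0,0,0,0,0,-25],[0,0,0,0,0,-25],[0,0,0,0,0,-25]]])

```text
time: 20.73
tcp_pos: [0.6464, -0.1977, 0.1576]
orientation: [0.502, 0.865, 0.0, -0.001]
wrist_force: [-0.3, 0.3, -0.4]
gripper_width: 0.0848
```

Run:
```python
from h import *
import pickle
go(.6485,-.2005,.080,.515)
for n,c,k in(("side",(225,200,345,310),6),("top",(270,140,360,240),6)):
    p=arm.read_camera(n); pickle.dump(p,open(n+"19.pkl","wb")); save(p,n[0]+"19.png",c,k)
```

```text
t 20.73 pos [ 0.6464 -0.1977  0.1576] yang 0.5188 tilt [-0.0011  0.0012 -1.    ] F [-0.3  0.3 -0.4] w 0.0848 j [ 0.1   0.63  0.18  1.79 -0.16  0.74  0.88]
MOVE [-3.6  0.5 77.6] [-0.02 -0.09  0.22]
```

View pics/s19.png

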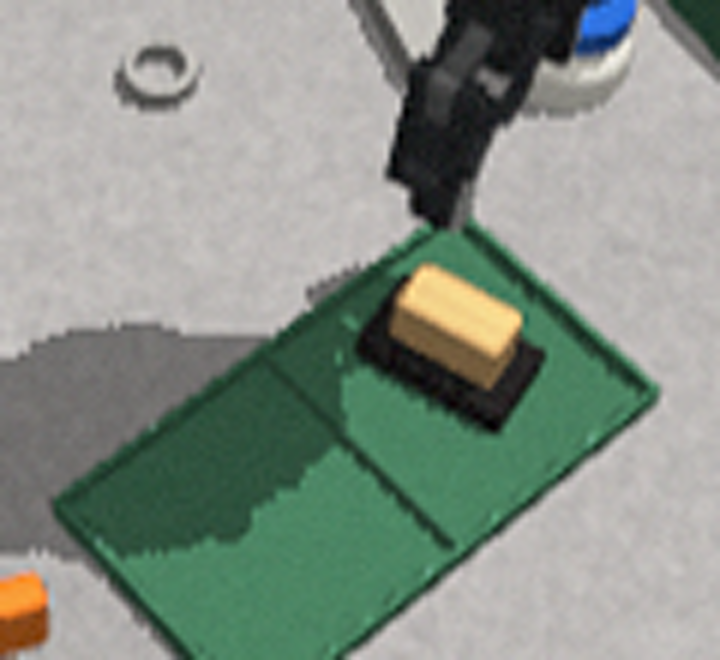

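Emit:
step_arm(plan=[[[-3.6,0.5,40,0,0,-0.2],[-3.6,0.5,80,0,0,-0.2],[-3.6,0.5,110,0,0,-0.2],[-3.6,0.5,126,0,0,-0.2],[-3.6,0.5,132,0,0,-0.2],[-3.6,0.5,132,0,0,-0.2]]])

```text
time: 21.33
tcp_pos: [0.6483, -0.2001, 0.025]
orientation: [0.5, 0.866, -0.0, -0.001]
wrist_force: [0.0, 0.7, -0.3]
gripper_width: 0.0848
```

Emit:
step_arm(plan=[[[0,0,0,0,0,0],[0,0,0,0,0,0],[0,0,0,0,0,0],[0,0,0,0,0,0],[0,0,0,0,0,0],[0,0,0,0,0,0],[0,0,0,0,0,0]]], hand=0, grip_force=70)

```text
time: 21.92
tcp_pos: [0.6498, -0.2007, 0.0282]
orientation: [0.499, 0.866, 0.0, 0.001]
wrist_force: [-0.6, 0.5, 7.0]
gripper_width: 0.0244
```

Run:
```python
from h import *
import pickle
go(.6485,-.2005,.15,.515)
for n,c,k in(("side",(225,200,345,310),6),("top",(270,140,360,240),6)):
    p=arm.read_camera(n); pickle.dump(p,open(n+"20.pkl","wb")); save(p,n[0]+"20.png",c,k)
```

```text
t 21.92 pos [ 0.6498 -0.2007  0.0282] yang 0.5249 tilt [ 1.8e-03 -3.0e-04 -1.0e+00] F [-0.6  0.5  7. ] w 0.0244 j [ 0.13  0.79  0.13  1.84 -0.19  0.51  0.92]
MOVE [   0.7   -0.9 -121.8] [0.08 0.07 0.57]
```

View pics/s20.png

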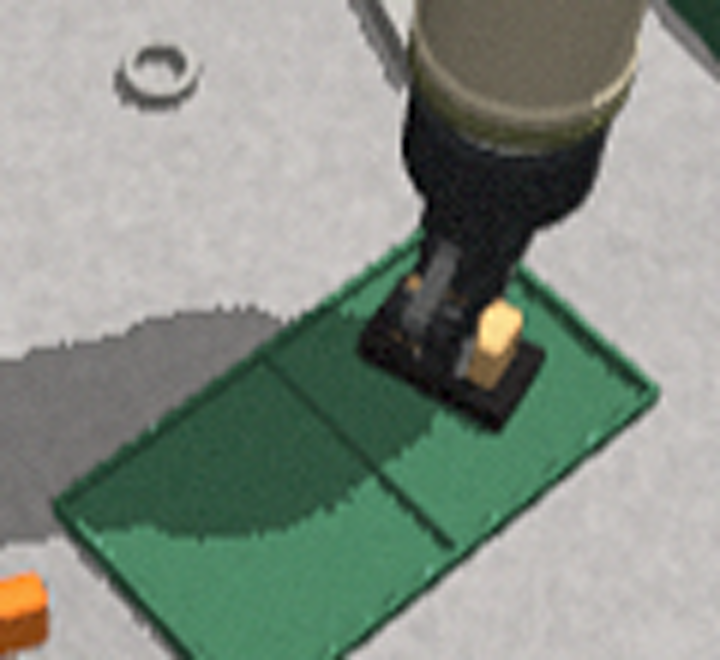

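Emit:
step_arm(plan=[[[0,0,-20,0,0,0],[0,0,-55,0,0,0],[0,0,-95,0,0,0],[0,0,-120,0,0,0],[0,0,-120,0,0,0]]], grip_force=100)

```text
time: 22.43
tcp_pos: [0.6518, -0.2017, 0.153]
orientation: [0.5, 0.866, 0.001, 0.004]
wrist_force: [1.0, 0.3, -2.7]
gripper_width: 0.0242
```

Run:
```python
from h import *
import pickle
go(.5955,.2285,.14,-.006)
```

```text
t 22.43 pos [ 0.6518 -0.2017  0.153 ] yang 0.5247 tilt [ 0.0086 -0.0021 -1.    ] F [ 1.   0.3 -2.7] w 0.0242 j [ 0.1   0.63  0.18  1.79 -0.16  0.73  0.89]
MOVE [400.6 166.7  11.6] [ 0.45  0.25 30.41]
```

Emit:
step_arm(plan=[[[30,12,0,0,0,3],[60,25,0,0,0,6],[100,42,0,0,0,9],[140,58,0,0,0,12],[180,75,0,0,0,15],[220,92,0,0,0,18],[260,108,0,0,0,21],[300,125,0,0,0,24],[340,141,0,0,0,27],[375,156,0,0,0,30.4],[395,165,0,0,0,30.4],[401,167,0,0,0,30.4]]])

```text
time: 23.43
tcp_pos: [0.5903, 0.2381, 0.1454]
orientation: [0.706, 0.708, 0.0, -0.002]
wrist_force: [0.1, 0.4, -3.0]
gripper_width: 0.0242
```

Emit:
step_arm(plan=[[[0,0,0,0,0,0],[0,0,0,0,0,0]]])

```text
time: 23.6
tcp_pos: [0.5921, 0.2296, 0.1462]
orientation: [0.709, 0.705, -0.001, 0.0]
wrist_force: [-1.0, -1.5, -3.2]
gripper_width: 0.0243
```

Run:
```python
from h import *
import pickle
go(.5953,.2285,.085,-.006)
for n,c,k in(("side",(160,90,250,190),7),):
    p=arm.read_camera(n); pickle.dump(p,open(n+"21.pkl","wb")); save(p,n[0]+"21.png",c,k)
```

```text
t 23.6 pos [0.5921 0.2296 0.1462] yang -0.0045 tilt [-7.0e-04 -1.2e-03 -1.0e+00] F [-1.  -1.5 -3.2] w 0.0243 j [-0.71  0.62  0.39  1.9  -0.35  0.69 -0.12]
MOVE [-1.   3.2 61.2] [-0.04  0.07  0.08]
```

View pics/s21.png

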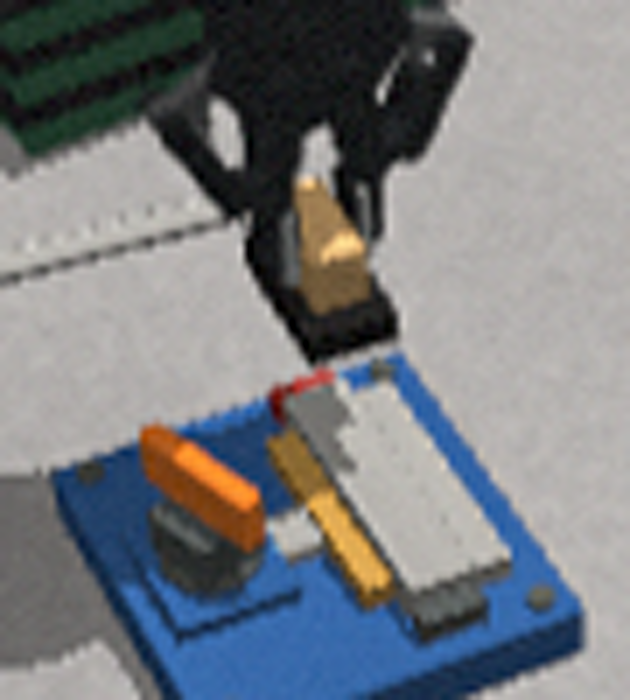

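Emit:
step_arm(plan=[[[-1,3,20,0,0,0],[-1,3,40,0,0,0],[-1,3,55,0,0,0],[-1,3,64,0,0,0],[-1,3,66,0,0,0],[-1,3,66,0,0,0]]])

```text
time: 24.15
tcp_pos: [0.5958, 0.2275, 0.0805]
orientation: [0.71, 0.704, -0.0, 0.0]
wrist_force: [0.8, 0.1, -1.9]
gripper_width: 0.0241
```

Run:
```python
from h import *
import pickle
go(.5953,.2285,.077,-.006)
for n,c,k in(("side",(160,110,250,200),7),):
    p=arm.read_camera(n); pickle.dump(p,open(n+"22.pkl","wb")); save(p,n[0]+"22.png",c,k)
```

```text
t 24.15 pos [0.5958 0.2275 0.0805] yang -0.0074 tilt [-6.e-04 -8.e-04 -1.e+00] F [ 0.8  0.1 -1.9] w 0.0241 j [-0.67  0.71  0.33  1.93 -0.4   0.57 -0.07]
MOVE [ 1.  -0.5  3.5] [-0.03  0.05 -0.08]
```

View pics/s22.png

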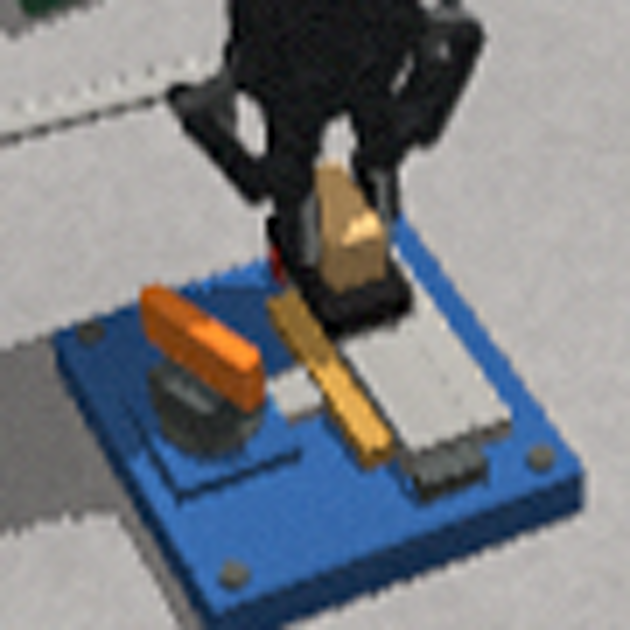

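Emit:
step_arm(plan=[[[0.5,-0.5,1.5,0,0,0],[0.5,-0.5,3,0,0,0],[0.5,-0.5,4,0,0,0],[0.5,-0.5,4.7,0,0,0],[0.5,-0.5,4.7,0,0,0]]])

```text
time: 24.62
tcp_pos: [0.5952, 0.2299, 0.0763]
orientation: [0.709, 0.705, 0.0, 0.0]
wrist_force: [-0.8, 0.4, -0.7]
gripper_width: 0.0238
```

Emit:
step_arm(plan=[[[0,0,0.6,0,0,0],[0,0,1.2,0,0,0],[0,0,1.2,0,0,0]]])

```text
time: 24.87
tcp_pos: [0.5952, 0.2299, 0.0763]
orientation: [0.709, 0.705, 0.001, -0.0]
wrist_force: [-3.9, -0.7, 11.9]
gripper_width: 0.0247
```

Run:
```python
from h import *
import pickle
go(.5953,.1605,.0763,-.006); print(arm.read_state()["wrist_torque"])
for n,c,k in(("side",(190,130,250,190),10),):
    p=arm.read_camera(n); pickle.dump(p,open(n+"23.pkl","wb")); save(p,n[0]+"23.png",c,k)
```

```text
t 24.87 pos [0.5952 0.2299 0.0763] yang -0.0053 tilt [ 5.e-04  1.e-03 -1.e+00] F [-3.9 -0.7 11.9] w 0.0247 j [-0.67  0.71  0.32  1.94 -0.41  0.56 -0.07]
MOVE [-69.4   0.5  -0.1] [ 0.03 -0.06  0.04]
[-0.16716847  0.87658774 -0.01000966]
```

View pics/s23.png

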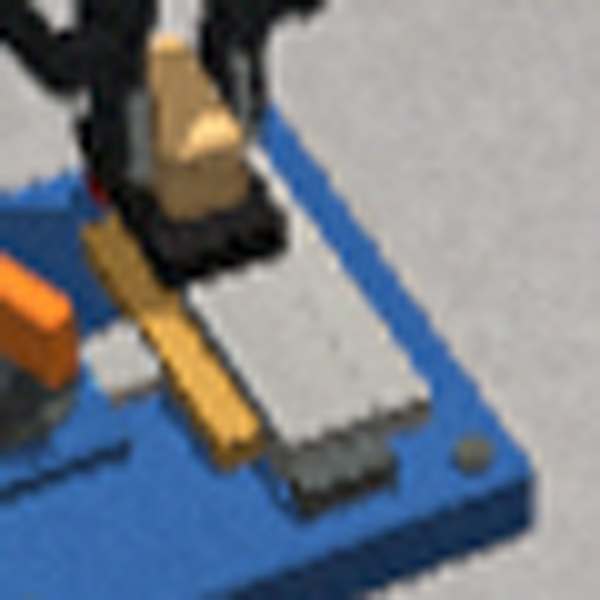

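Emit:
step_arm(plan=[[[-4,0,0,0,0,0],[-9,0,0,0,0,0],[-14,0,0,0,0,0],[-19,0,0,0,0,0],[-24,0,0,0,0,0],[-29,0,0,0,0,0]]])

```text
time: 25.42
tcp_pos: [0.5964, 0.2029, 0.0763]
orientation: [0.708, 0.706, 0.002, 0.0]
wrist_force: [0.9, 6.2, 8.2]
gripper_width: 0.0242
```

Emit:
step_arm(plan=[[[-5,0,0.3,0,0,0],[-10,0,0.3,0,0,0],[-15,0,0.3,0,0,0],[-20,0,0.3,0,0,0],[-25,0,0.3,0,0,0],[-30,0,0.3,0,0,0]]])

```text
time: 25.92
tcp_pos: [0.5966, 0.1735, 0.0763]
orientation: [0.708, 0.706, 0.003, 0.0]
wrist_force: [-0.1, 8.8, 9.1]
gripper_width: 0.0243
```

Run:
```python
from h import *
import pickle
go(.5953,.1605,.0763,-.006); print(arm.read_state()["wrist_torque"])
p=arm.read_camera("side"); save(p,"s24.png",(190,130,250,190),10)
```

```text
t 25.92 pos [0.5966 0.1735 0.0763] yang -0.0036 tilt [ 0.0042  0.0038 -1.    ] F [-0.1  8.8  9.1] w 0.0243 j [-0.57  0.7   0.3   1.98 -0.4   0.52  0.01]
MOVE [-13.   -1.3  -0. ] [ 0.24 -0.22  0.14]
[ 1.51778415 -0.0388111  -0.06283148]
```

View pics/s24.png

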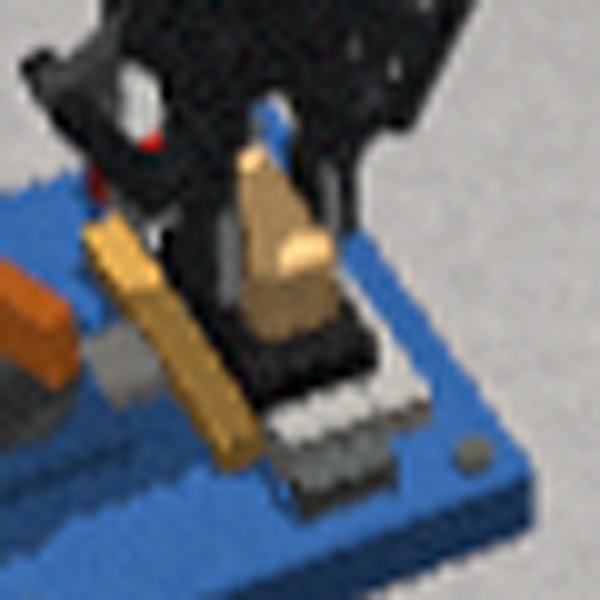

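Emit:
step_arm(plan=[[[-5,0,0.3,0,0,0],[-10,0,0.3,0,0,0],[-14,0,0.3,0,0,0],[-16,0,0.3,0,0,0],[-16,0,0.3,0,0,0],[-16,0,0.3,0,0,0]]])

```text
time: 26.47
tcp_pos: [0.5969, 0.1571, 0.0763]
orientation: [0.709, 0.706, 0.003, 0.0]
wrist_force: [1.0, 6.0, 12.9]
gripper_width: 0.0243
```

Run:
```python
from h import *
import pickle
go(.5953,.1605,.0763,-.006); print(arm.read_state()["wrist_torque"])
p=arm.read_camera("side"); save(p,"s25.png",(190,130,250,190),10)
```

```text
t 26.47 pos [0.5969 0.1571 0.0763] yang -0.0042 tilt [ 0.0049  0.0035 -1.    ] F [ 1.   6.  12.9] w 0.0243 j [-0.54  0.69  0.3   1.99 -0.4   0.51  0.03]
MOVE [ 3.4 -1.6 -0. ] [ 0.28 -0.2   0.1 ]
[ 1.18238675 -0.00262143 -0.05542978]
```

View pics/s25.png

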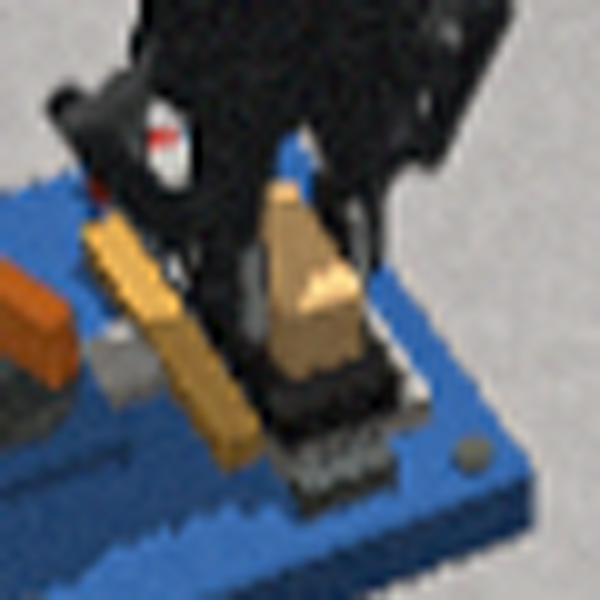

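Emit:
step_arm(plan=[[[0,0,-10,0,0,0],[0,0,-35,0,0,0],[0,0,-65,0,0,0],[0,0,-75,0,0,0],[0,0,-75,0,0,0]]])

```text
time: 26.93
tcp_pos: [0.5961, 0.1547, 0.152]
orientation: [0.709, 0.705, 0.002, 0.001]
wrist_force: [0.2, -0.1, -2.8]
gripper_width: 0.0237
```

Run:
```python
from h import *
go(.6495,-.2005,.15,.52)
```

```text
t 26.93 pos [0.5961 0.1547 0.152 ] yang -0.0057 tilt [ 0.0044  0.0013 -1.    ] F [ 0.2 -0.1 -2.8] w 0.0237 j [-0.59  0.59  0.37  1.95 -0.34  0.66 -0.01]
MOVE [-354.8   55.5    1.8] [ 2.600e-01 -1.000e-02 -3.012e+01]
```

Emit:
step_arm(plan=[[[-25,4,0,0,0,-3],[-60,9,0,0,0,-6],[-95,15,0,0,0,-9],[-130,20,0,0,0,-12],[-165,26,0,0,0,-15],[-200,31,0,0,0,-18],[-235,37,0,0,0,-21],[-270,42,0,0,0,-24],[-305,48,0,0,0,-27],[-335,53,0,0,0,-30],[-350,55,0,0,0,-30],[-355,55.5,0,0,0,-30]]])

```text
time: 27.93
tcp_pos: [0.6471, -0.2049, 0.1477]
orientation: [0.505, 0.863, -0.001, -0.0]
wrist_force: [0.8, 0.1, -1.8]
gripper_width: 0.0239
```

Emit:
step_arm(plan=[[[0,0,0,0,0,0],[0,0,0,0,0,0]]])

```text
time: 28.1
tcp_pos: [0.6478, -0.1989, 0.1482]
orientation: [0.502, 0.865, 0.0, -0.001]
wrist_force: [-0.2, 1.1, -2.6]
gripper_width: 0.0241
```

Run:
```python
from h import *
go(.6495,-.2005,.045,.52)
p=arm.read_camera("side"); save(p,"s26.png",(225,180,345,290),6)
```

```text
t 28.1 pos [ 0.6478 -0.1989  0.1482] yang 0.5185 tilt [-0.0015  0.0016 -1.    ] F [-0.2  1.1 -2.6] w 0.0241 j [ 0.1   0.64  0.18  1.79 -0.16  0.73  0.88]
MOVE [ -2.4   0.7 103.2] [-0.03 -0.12 -0.08]
```

View pics/s26.png

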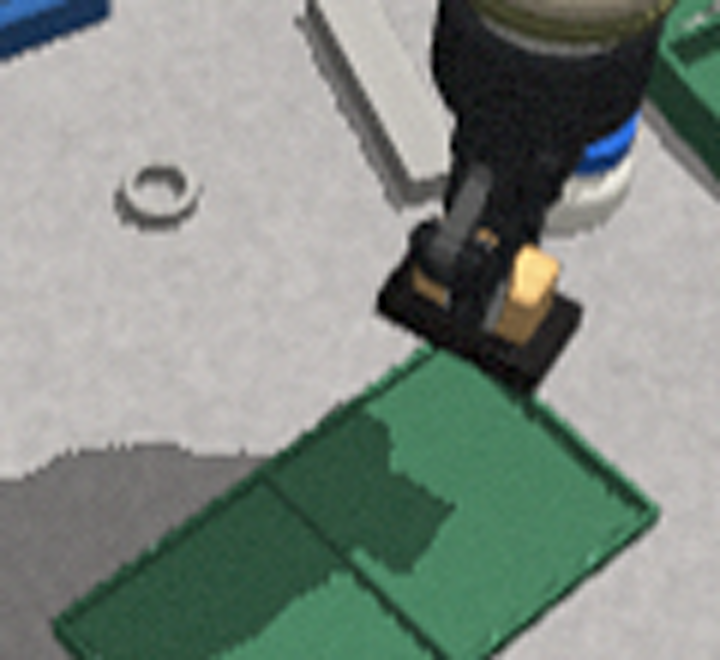

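Emit:
step_arm(plan=[[[-2.4,0.7,40,0,0,0],[-2.4,0.7,80,0,0,0],[-2.4,0.7,105,0,0,0],[-2.4,0.7,114,0,0,0],[-2.4,0.7,117,0,0,0],[-2.4,0.7,118.5,0,0,0],[-2.4,0.7,120,0,0,0],[-2.4,0.7,120,0,0,0]]])

```text
time: 28.82
tcp_pos: [0.6511, -0.2023, 0.0309]
orientation: [0.502, 0.865, 0.0, 0.001]
wrist_force: [0.1, 0.8, -2.7]
gripper_width: 0.0242
```

Emit:
step_arm(plan=[[[0,0,1,0,0,0],[0,0,2,0,0,0],[0,0,3,0,0,0],[0,0,3.2,0,0,0],[0,0,3.2,0,0,0]]])

```text
time: 29.23
tcp_pos: [0.6507, -0.2026, 0.0283]
orientation: [0.502, 0.865, 0.0, 0.001]
wrist_force: [-2.3, 1.2, 13.3]
gripper_width: 0.024
```

Emit:
step_arm(plan=[[[0,0,-1,0,0,0],[0,0,-1,0,0,0]]])

```text
time: 29.4
tcp_pos: [0.6506, -0.2026, 0.0283]
orientation: [0.502, 0.865, 0.0, 0.001]
wrist_force: [-1.6, 1.3, 7.1]
gripper_width: 0.0242
```

Emit:
step_arm(plan=[[[0,0,0,0,0,0],[0,0,0,0,0,0],[0,0,0,0,0,0],[0,0,0,0,0,0],[0,0,-15,0,0,0],[0,0,-50,0,0,0],[0,0,-90,0,0,0],[0,0,-130,0,0,0],[0,0,-150,0,0,0],[0,0,-150,0,0,0]]], hand=70)

```text
time: 30.23
tcp_pos: [0.6526, -0.2035, 0.1839]
orientation: [0.503, 0.865, 0.001, 0.004]
wrist_force: [0.8, -0.1, 0.2]
gripper_width: 0.07
```

Run:
```python
from h import *
import pickle
go(.6495,-.2005,.2,.52)
for n in("side","top"):
    p=arm.read_camera(n); pickle.dump(p,open(n+"27.pkl","wb")); save(p,n[0]+"27.png",None,1.5)
    if n=="side": save(p,"s27z.png",(160,130,345,320),4)
```

```text
t 30.23 pos [ 0.6526 -0.2035  0.1839] yang 0.5178 tilt [ 0.0089 -0.0022 -1.    ] F [ 0.8 -0.1  0.2] w 0.07 j [ 0.1   0.6   0.19  1.76 -0.15  0.79  0.88]
MOVE [  4.   -1.1 -16.1] [ 0.38  0.36 -0.13]
```

View pics/s27z.png

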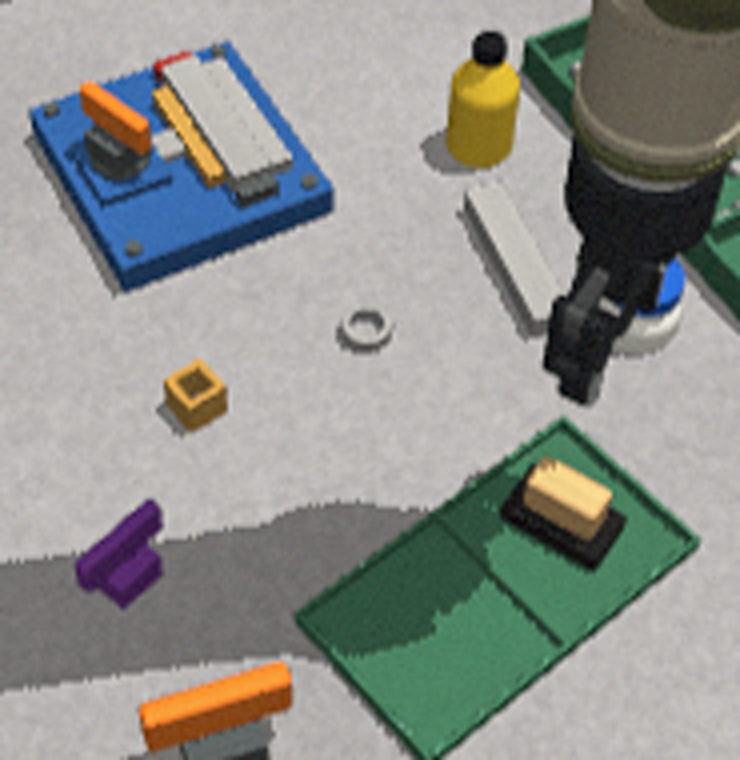

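View pics/t27.png

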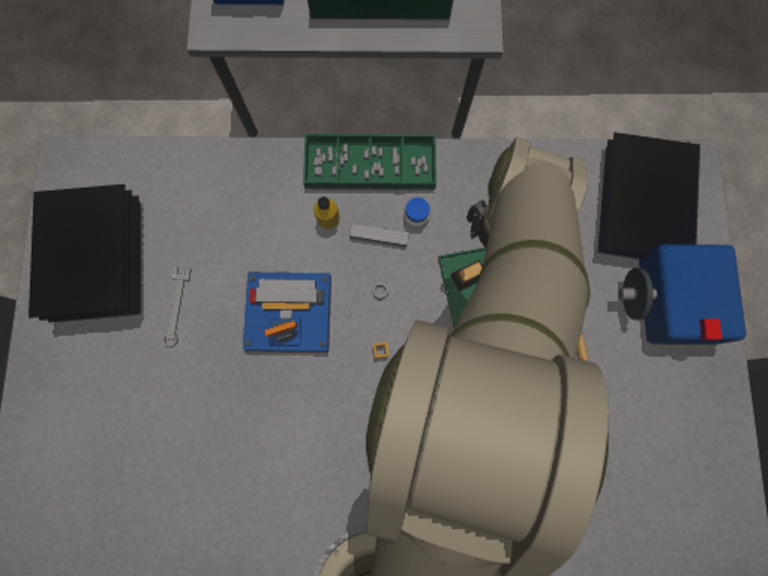

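Run:
```python
from fit import *
import pickle
for k in("side0","side15","side17","side18","side27"):
    p=pickle.load(open(k+".pkl","rb")); c=(186,148,232,182)
    br=mask(p,lambda i:((i[...,0]>1.5*i[...,2])&(i[...,1]>.6*i[...,0])&(i[...,0]>120)).astype(float),c)
    ys,xs=np.nonzero(br); print(k,[(r, xs[ys==r].min()/4+c[0],xs[ys==r].max()/4+c[0]) for r in (80,85,90,95,100)])
t=pickle.load(open("top27.pkl","rb")); save(t,"t27f.png",(155,170,230,245),8)
s=pickle.load(open("side27.pkl","rb")); save(s,"s27f.png",(160,130,250,205),8)
```

```text
side0 [(80, np.float64(206.0), np.float64(211.5)), (85, np.float64(206.75), np.float64(212.5)), (90, np.float64(207.75), np.float64(213.25)), (95, np.float64(208.5), np.float64(214.25)), (100, np.float64(209.25), np.float64(215.0))]
side15 [(80, np.float64(207.5), np.float64(212.75)), (85, np.float64(208.5), np.float64(213.75)), (90, np.float64(209.25), np.float64(214.5)), (95, np.float64(209.75), np.float64(215.5)), (100, np.float64(210.75), np.float64(215.5))]
side17 [(80, np.float64(207.5), np.float64(212.75)), (85, np.float64(208.5), np.float64(213.75)), (90, np.float64(209.5), np.float64(214.75)), (95, np.float64(210.0), np.float64(215.5)), (100, np.float64(210.75), np.float64(215.5))]
side18 [(80, np.float64(207.5), np.float64(212.75)), (85, np.float64(208.5), np.float64(213.75)), (90, np.float64(209.25), np.float64(214.5)), (95, np.float64(209.75), np.float64(215.5)), (100, np.float64(210.75), np.float64(215.5))]
side27 [(80, np.float64(207.5), np.float64(212.75)), (85, np.float64(208.5), np.float64(213.75)), (90, np.float64(209.25), np.float64(214.75)), (95, np.float64(209.75), np.float64(215.5)), (100, np.float64(210.75), np.float64(215.5))]
```

View pics/t27f.png

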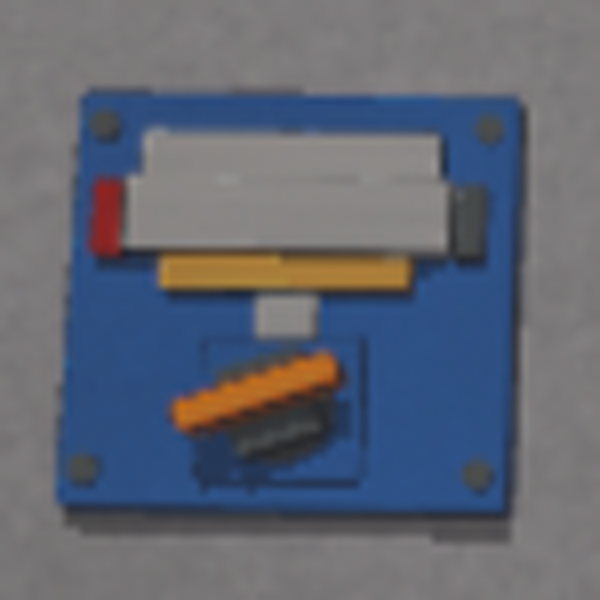

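View pics/s27f.png

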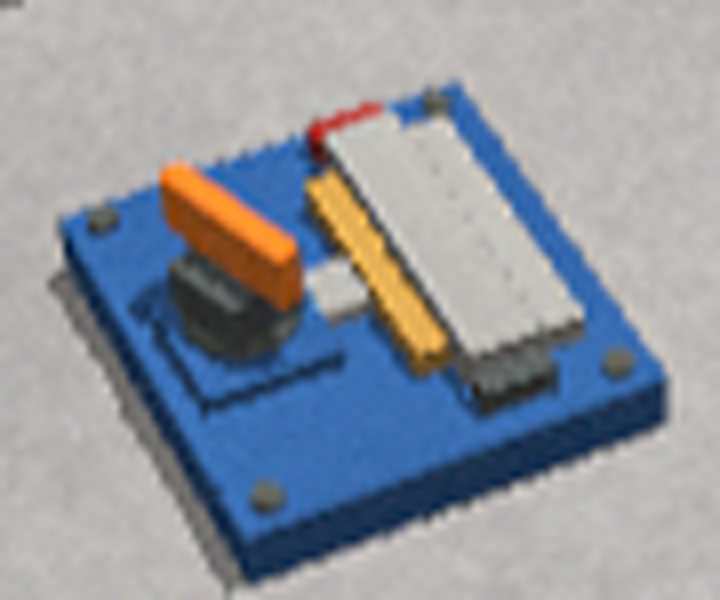

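Emit:
step_arm(plan=[[[0,0,0,0,0,0],[0,0,0,0,0,0],[0,0,0,0,0,0]]])

```text
time: 30.58
tcp_pos: [0.6494, -0.2021, 0.1758]
orientation: [0.502, 0.865, -0.0, -0.001]
wrist_force: [0.8, -0.0, 0.2]
gripper_width: 0.0701
```

```bash
python3 -c "
from h import *
print(arm.finish_job()); print(arm.read_state()['time'])"
```

```text
the job is handed in; nothing more can be done
None
the job is handed in; nothing more can be done
```

I fitted the handle on the shaft, turned it until the blank was clamped, and lapped the blank. I then put the stone back in its tray compartment and handed the job in at about 30.6 s. The hand-in gives no verdict, so what follows rests on my own checks.

**Handle:** The first try failed. It pressed to about 40 N off-centre on the shaft and the wing slid about 25 mm in the grip. I set the handle down on the bench and gripped it again along the wing's length, which centred it. It then went down freely to a hard stop about 44 mm above the bench, which matches the collar height the cameras gave.

**Clamping:** I turned the handle about 73° clockwise, and the torque rose by about 0.7 N m. The last pictures show the jaw against the blank and unmoved since clamping. The handle stood at about 1.26 rad in the top view and about 1.34 rad in the side view. The shaft may lag the handle by up to 0.09 rad of play.

**Lapping:** The stone went from about +36 mm to −37 mm from the middle, by tool position. The readings along the way showed it flat under about 11 to 15 N.

**Final pictures:** The stone lies flat, face down in its compartment, and the gripper is open and clear. The bystanders I could see had not visibly moved; the arm hid most of the brush in the top view.

**Disagreements:** The two cameras differed from each other, or from the tool position, by about 1–3 mm. I therefore judged the final seating by the hard stop. I have no direct measure of the shaft angle or the jaw force.

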